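# Check the seals of the storage boxes with a feeler blade and lock the sound ones

### The arm

A 6-joint arm with a two-finger parallel gripper is mounted at the origin on a cart in front of the work surface, level with it; the furniture and walls round the work are solid. World frame = base frame: x ahead of the robot, y to its left, z up, the work surface at z = 0. Lengths are in m, angles in rad, forces in N, time in s.
With the tool pointing down it reaches from about 0.325 to 0.85 m from the base axis. Payload 4.4 kg.
Tool frame: the origin (TCP) lies midway between the tips of the shut fingers; the grasp point (between the pads) lies 19 mm behind it; z points along the fingers, y is the line along which they close (so a half turn about z gives the same grasp; the last joint's range is limited). The gripper opens to 94 mm and grips with 3 to 60 N. Pads are 16 mm wide; open, the fingers measure 119 mm over their backs; the gripper's body (75 mm by 177 mm) begins 78 mm behind the grasp point.
Start: joints at [-1.272, 0.207, 1.542, -0, 1.393, -0.15], TCP at [0.25, -0.518, 0.183] pointing down, gripper open.
Joint ranges: [-2.73, 2.73], [-0.86, 2.22], [0.23, 2.46], [-1.11, 4.25], [0.08, 2.63], [-2.82, 2.82]. Speed limits (rad/s): [2.79, 2.79, 3.14, 3.14, 3.14, 3.14].

### API

Orientations are given as a unit quaternion [w, x, y, z].
In Python, from station import manip, cams, finder gives the robot as it stands. The module is installed in compiled form; this text tells all that it offers.
- The arm moves only by the tool drive_tool, never from a script. Its argument "moves" is a list of rows, each an object of numbers: "x", "y", "z": the shift along the tool's x, y, z normalised to -1 to 1, where 1 is 0.03 m; "ax", "ay", "az": the turn, a rotation vector about the tool's x, y, z normalised to -1 to 1, where 1 is 0.12 rad. A call has 1 to 12 rows; each row shifts and turns the commanded pose from where the row before left it, along the tool's axes as they then stand; what a row does not reach is not made up. A row lasts 1/12 s, in which the tool goes at most 41.7 mm and 7.16 degrees, less where a joint would pass 70% of its speed; a pose out of reach is approached as far as the arm can. A call with a number of a shift or a turn outside -1 to 1 is refused whole. A call with a gripper value outside its range is refused whole. "gripper" is the opening, from 0 (shut) to 1 (fully open), set as the call begins (left out, the last holds). The fingers move at their own pace and stop on an object; "force" is the grip in N (left out, the last holds). Time passes only in rows, so rows that do not move let the fingers close. It gives the time, the measured TCP pose, the force, the opening and the grip force at its end, in the units of the state.
- manip.observe(): the state, without advancing time (a new reading comes with each control period).
- cams.capture(name): name is "side" or "top"; returns a dict with "img" (384x512x3 uint8, red, green, blue), "vertical_fov" (degrees; the focal length in pixels is half the picture's height over the tangent of half this angle, whatever the lens; pixels are square), "cx", "cy" (the principal point, pixels), "R" (3x3) and "t" (3): a world point X has camera coordinates R X + t. Camera axes: x right, y down, z forward; pixel columns grow to the right and rows downward; lengths in m; the calibration is good to about 2 mm. A picture is of the moment at which its call begins. There is no depth.
- manip.job_done(): hands the job in; it is judged then, once.
Trained networks look in a picture, given as the dict that the camera call returned (one of the last four; its "shot" number tells which), for a name from the list of things; names that differ only in an ending like _2 or _b are one class to them, and where a whole thing is asked for, a point or a joint stands for the part that bears it (a point fixed in the world has none). Each returns a list of dicts, best first, with "score" (0 to 1); they miss things now and then, are a little off and sometimes report something else, mostly with a low value. They report only what shows in the picture. A call takes as long as a camera call. They do not tell look-alikes from the thing itself.
- finder.boxes_of(label, picture): "bbox" ([centre column, centre row, width, height] in pixels, round what is visible of it).
- finder.landmark_of(label, picture): "uv" ([column, row] in pixels: a listed point, or the origin of a listed thing).
The state is a dict: "time": time; "joints": joint angles; "joint_vel": joint speeds; "joint_torque": joint torques, N m; "tcp_pos": TCP position; "tcp_rot": TCP orientation; "contact_force": force on the tool from outside, world axes, zero at the start; "ft_torque": the same for the moment, N m; "gripper_width": finger opening in m; "gripper_force": force on a finger pad.
Only numpy, scipy, OpenCV 4.12 (cv2) and the standard library are available. Lean on these libraries where they do the work, as an engineer would, in place of code of your own. Each camera call takes 0.05 s, during which the arm holds its last target. There are 200 camera calls.

### The job

Shut the lids of all the wooden boxes, then slide the blade of the gauge level into the notch in the front of each box and push firmly, to learn whether it jams on the seal just inside (the seal is sound) or slides in right up to the gauge's handle (the seal has slipped). Turn the turnbutton of every box with a sound seal square across its lid, and leave the turnbuttons of the boxes with a slipped seal parked as they are. All lids stay shut, the gauge goes back flat on its rest board, and the cup and the flat tin beside the work stay where they are.

Things in the scene. Friction and masses are not known exactly. Their poses are not given: they have to be found in the camera images.
- box_1_notch (a point): Mouth centre of the gap in a heavy (5 kg) wooden box's front: a notch 30 mm wide, 8 high. Site axes = box axes: x level into the box (blade goes in this way), y left, z up. Box 100 x 100 mm, rim 62 high, lid on top, on its right a rail 32 wide, 70 high. Hidden seal strip 12 mm inside; if that has slipped aside a blade runs free to a cork pad 34 mm inside (3 N to slide). 2 or 3 alike boxes are present
- lid_1 (a joint): Lid angle: 0 shut, larger = open; starts at 0.5 to 0.95, stays where left (about 2 N at the edge moves it). Hinge axis along box y, 100 mm behind the notch point (box +x), 62 mm above the worktop. Lid 98 mm wide, 8 mm thick, reaches 100 mm from the hinge; top face 70 mm above the worktop when shut
- button_1 (a joint): Turnbutton: near 0 (-0.3 to 0.3 at the start) = parked, bar pointing to the rear (box +x) along the rail; 1.57 = bar pointing to box +y, square across the lid. Turns anticlockwise seen from above as it grows, stops at -0.4 and 1.6, needs about 1.5 N at the bar, stays where left. Pivot upright, 17 mm behind the notch point (box +x) and 66 mm right of it (box -y)
- button_1_grip (a point): Grip point on the turnbutton's dark wooden bar, 32 mm from its pivot, 88 mm above the worktop, moves with it; point +x points along the bar away from the pivot. Bar 60 mm long (ends 46 mm from the pivot), 14 mm wide, from 72 to 98 mm above the worktop; rail and shut lid beneath it are 70 mm high
- seal_1 (a joint): How far (m) the hidden seal strip has been pressed back by a blade that jammed on it: 0 at the start, at most 0.004; it takes a push of about 6 N and stays pressed. Reads 0 whether the strip is in place or has slipped aside, until it is pushed
- stop_1 (a joint): How far (m) the cork stop pad deep in the gap has been pushed back by a blade that went in: 0 at the start, 0.014 at most, some 0.010 when the gauge's handle meets the box front; stays where it is pushed
- box_2_notch (a point): Mouth centre of the gap in a heavy (5 kg) wooden box's front: a notch 30 mm wide, 8 high. Site axes = box axes: x level into the box (blade goes in this way), y left, z up. Box 100 x 100 mm, rim 62 high, lid on top, on its right a rail 32 wide, 70 high. Hidden seal strip 12 mm inside; if that has slipped aside a blade runs free to a cork pad 34 mm inside (3 N to slide). 2 or 3 alike boxes are present
- lid_2 (a joint): Lid angle: 0 shut, larger = open; starts at 0.5 to 0.95, stays where left (about 2 N at the edge moves it). Hinge axis along box y, 100 mm behind the notch point (box +x), 62 mm above the worktop. Lid 98 mm wide, 8 mm thick, reaches 100 mm from the hinge; top face 70 mm above the worktop when shut
- button_2 (a joint): Turnbutton: near 0 (-0.3 to 0.3 at the start) = parked, bar pointing to the rear (box +x) along the rail; 1.57 = bar pointing to box +y, square across the lid. Turns anticlockwise seen from above as it grows, stops at -0.4 and 1.6, needs about 1.5 N at the bar, stays where left. Pivot upright, 17 mm behind the notch point (box +x) and 66 mm right of it (box -y)
- button_2_grip (a point): Grip point on the turnbutton's dark wooden bar, 32 mm from its pivot, 88 mm above the worktop, moves with it; point +x points along the bar away from the pivot. Bar 60 mm long (ends 46 mm from the pivot), 14 mm wide, from 72 to 98 mm above the worktop; rail and shut lid beneath it are 70 mm high
- seal_2 (a joint): How far (m) the hidden seal strip has been pressed back by a blade that jammed on it: 0 at the start, at most 0.004; it takes a push of about 6 N and stays pressed. Reads 0 whether the strip is in place or has slipped aside, until it is pushed
- stop_2 (a joint): How far (m) the cork stop pad deep in the gap has been pushed back by a blade that went in: 0 at the start, 0.014 at most, some 0.010 when the gauge's handle meets the box front; stays where it is pushed
- box_3_notch (a point): Mouth centre of the gap in a heavy (5 kg) wooden box's front: a notch 30 mm wide, 8 high. Site axes = box axes: x level into the box (blade goes in this way), y left, z up. Box 100 x 100 mm, rim 62 high, lid on top, on its right a rail 32 wide, 70 high. Hidden seal strip 12 mm inside; if that has slipped aside a blade runs free to a cork pad 34 mm inside (3 N to slide). 2 or 3 alike boxes are present
- lid_3 (a joint): Lid angle: 0 shut, larger = open; starts at 0.5 to 0.95, stays where left (about 2 N at the edge moves it). Hinge axis along box y, 100 mm behind the notch point (box +x), 62 mm above the worktop. Lid 98 mm wide, 8 mm thick, reaches 100 mm from the hinge; top face 70 mm above the worktop when shut
- button_3 (a joint): Turnbutton: near 0 (-0.3 to 0.3 at the start) = parked, bar pointing to the rear (box +x) along the rail; 1.57 = bar pointing to box +y, square across the lid. Turns anticlockwise seen from above as it grows, stops at -0.4 and 1.6, needs about 1.5 N at the bar, stays where left. Pivot upright, 17 mm behind the notch point (box +x) and 66 mm right of it (box -y)
- button_3_grip (a point): Grip point on the turnbutton's dark wooden bar, 32 mm from its pivot, 88 mm above the worktop, moves with it; point +x points along the bar away from the pivot. Bar 60 mm long (ends 46 mm from the pivot), 14 mm wide, from 72 to 98 mm above the worktop; rail and shut lid beneath it are 70 mm high
- seal_3 (a joint): How far (m) the hidden seal strip has been pressed back by a blade that jammed on it: 0 at the start, at most 0.004; it takes a push of about 6 N and stays pressed. Reads 0 whether the strip is in place or has slipped aside, until it is pushed
- stop_3 (a joint): How far (m) the cork stop pad deep in the gap has been pushed back by a blade that went in: 0 at the start, 0.014 at most, some 0.010 when the gauge's handle meets the box front; stays where it is pushed
- gauge_center (a point): Centre of the gauge's dark wooden handle, 80 mm long (x), 34 mm wide (y), 24 mm high (z); so 12 mm above its underside. Site +x points along the gauge to its level steel blade, 16 mm wide and 3 mm thick, which stands 45 mm out of the handle's front at mid height: the blade's tip is 85 mm from this point along +x. 70 g
- rest: The gauge's rest: a fixed flat pale wooden board 100 x 200 x 6 mm (x, y, z) on the worktop in front of the boxes; origin at the centre of its underside. The gauge lies on it at the start, blade pointing to the right (-y) or half ahead
- mate_cup: Brown gourd cup with a metal rim, 69 mm across, 89 mm high; bystander at the right; origin at its base
- sardine_tin: Flat oblong tin 63 x 105 x 25 mm; bystander at the right; origin at its base
There are look-alikes about, which are no part of the job. There is more than one size of the part that bears gauge_center; the job needs the larger.

How it is judged:
By the outcome, as a careful person would: the job done as asked, in the order asked, and still so for the second after the job is handed in, with the robot touching nothing.
Of box_1, box_2, box_3 only 2 to 3 are there at a start; the rules pass over those that are not, and their reading is None.
At some moment in a run one of gauge may be knocked a few centimetres aside while the robot is not near it.
Once in a run the grip may slacken for a moment while it holds something.
It also fails if it takes over 210 s, if anything falls off the work surface, if the arm or the gripper's body presses on something with over 40 N, if the wrist force passes 120 N, or if a joint passes its speed limit or range.

## Working session

There is one attempt and no reset: what is moved stays moved. The work goes in short steps, Python scripts to look and compute and a tool call to move; the robot and the scene stay as the last step left them, time stands still between calls to the robot, and variables do not carry over. Pictures are saved under pics/ and viewed, at most 14 in all, crops included, and the job is handed in when it is done.

Besides the shell and the picture viewer there is one more tool, called after "Emit:" as a command line: name --argument value ..., lists and objects as JSON in quotes. drive_tool: Moves the arm, as the interface text tells. Scaled input: -1 to 1 covers 0.03 m each way for a shift and 0.12 rad each way for a turn. Its arguments: {"type":"object","properties":{"moves":{"type":"array"},"gripper":{"type":"number"},"force":{"type":"number"}},"required":["moves"]}

```bash
mkdir -p pics; cat > h.py <<'E'
import numpy as np, cv2
from station import manip, cams, finder
from scipy.spatial.transform import Rotation as Rn
def cap(n): return cams.capture(n)
def f(p): return p["img"].shape[0]/2/np.tan(np.radians(p["vertical_fov"])/2)
def ray(p,uv):
    R=np.array(p["R"]);t=np.array(p["t"]);d=R.T@np.array([(uv[0]-p["cx"])/f(p),(uv[1]-p["cy"])/f(p),1.]);return -R.T@t,d
def onz(p,uv,z):
    o,d=ray(p,uv);return o+d*(z-o[2])/d[2]
def proj(p,X):
    c=np.array(p["R"])@np.array(X)+np.array(p["t"]);return np.array([p["cx"]+f(p)*c[0]/c[2],p["cy"]+f(p)*c[1]/c[2]])
def save(p,name,box=None,s=1):
    im=p["img"][:,:,::-1]
    if box: im=im[box[1]:box[3],box[0]:box[2]]
    cv2.imwrite("pics/"+name,cv2.resize(im,None,fx=s,fy=s,interpolation=cv2.INTER_CUBIC))
def st():
    s=manip.observe();q=s["tcp_rot"];R=Rn.from_quat([q[1],q[2],q[3],q[0]]).as_matrix()
    return s,np.array(s["tcp_pos"]),R
E
cat > a.py <<'E'
from h import *
np.set_printoptions(precision=3,suppress=True)
for n in("top","side"):
    p=cap(n); save(p,n+"0.png",None,1.5); print(n,"cam",-np.array(p["R"]).T@p["t"],p["vertical_fov"])
    for l,z in(("box_1_notch",None),("button_1_grip",.088),("gauge_center",.018),("rest",0),("mate_cup",0),("sardine_tin",0)):
        for d in finder.landmark_of(l,p): print(l,round(d["score"],2),np.array(d["uv"]),onz(p,d["uv"],z if z is not None else .03))
print(st())
E
python3 a.py
```

```text
top cam [ 0.416 -0.254  1.13 ] 48.44858373969867
box_1_notch 0.75 [196.9 197.1] [ 0.515 -0.101  0.03 ]
button_1_grip 0.6 [224.8 171. ] [ 0.573 -0.178  0.088]
gauge_center 0.73 [260.8 235.3] [ 0.413 -0.265  0.018]
rest 0.77 [176.1 234.6] [ 0.419 -0.042  0.   ]
mate_cup 0.91 [350.9 249.8] [ 0.372 -0.501  0.   ]
sardine_tin 0.57 [382.  193.9] [ 0.517 -0.589  0.   ]
sardine_tin 0.36 [170.8 235.1] [ 0.418 -0.028  0.   ]
side cam [ 0.166 -1.184  0.624] 55.16490872989274
box_1_notch 0.66 [240.  186.8] [ 0.54  -0.038  0.03 ]
button_1_grip 0.67 [256.9 184.7] [ 0.561 -0.157  0.088]
gauge_center 0.6 [228.3 232.5] [ 0.415 -0.293  0.018]
gauge_center 0.42 [210.2 192.5] [ 0.433 -0.017  0.018]
rest 0.98 [211.9 198.5] [ 0.434 -0.031  0.   ]
rest 0.36 [260.7 183.9] [0.642 0.013 0.   ]
mate_cup 0.56 [237.7 280.3] [ 0.378 -0.486  0.   ]
sardine_tin 0.97 [306.1 292.8] [ 0.518 -0.591  0.   ]
({'time': 0.7, 'joints': array([-1.271,  0.207,  1.541, -0.   ,  1.394, -0.15 ]), 'joint_vel': array([ 0.   , -0.001,  0.001, -0.   ,  0.002,  0.001]), 'joint_torque': array([ -0.001, -37.075, -28.169,   0.07 ,   0.028,  -0.   ]), 'tcp_pos': array([ 0.25 , -0.518,  0.183]), 'tcp_rot': array([ 0.   ,  0.975,  0.223, -0.   ]), 'contact_force': array([-0.351,  0.31 , -0.451]), 'ft_torque': array([-0.021, -0.02 ,  0.009]), 'gripper_force': 0.0, 'gripper_width': 0.09390375774815382}, array([ 0.25 , -0.518,  0.183]), array([[ 0.901,  0.435,  0.   ],
       [ 0.435, -0.901, -0.   ],
       [-0.   ,  0.   , -1.   ]]))
```

View pics/top0.png

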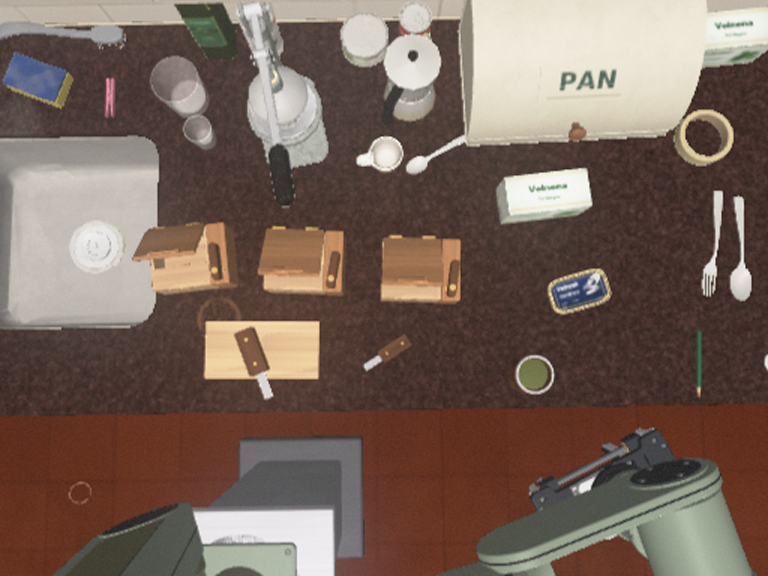

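View pics/side0.png

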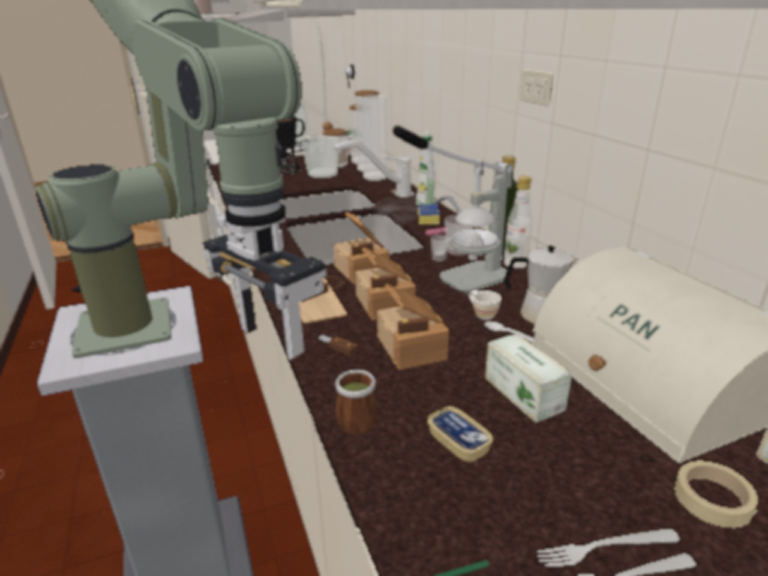

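```bash
cat > b.py <<'E'
from h import *
np.set_printoptions(precision=3,suppress=True)
p=cap("top"); save(p,"top1.png",(85,140,315,272),3.4)
q=cap("side"); save(q,"side1.png",(200,130,310,250),5)
for n,l in(("top",p),("side",q)):
    for lab in("box_1_notch","lid_1","button_1","gauge_center","rest"):
        for d in finder.boxes_of(lab,l): print(n,lab,round(d["score"],2),np.array(d["bbox"]))
E
python3 b.py
```

```text
top box_1_notch 0.89 [202.3 173.7  60.   41.7]
top lid_1 0.84 [111.5 161.5  46.1  23.6]
top lid_1 0.82 [275.1 176.6  43.2  29.5]
top lid_1 0.6 [193.4 169.1  43.6  35.3]
top button_1 0.55 [223.4 178.9   9.5  23.4]
top button_1 0.53 [300.9 186.1   8.7  21. ]
top gauge_center 0.84 [258.4 235.4  34.9  20.6]
top gauge_center 0.57 [169.2 240.4  23.5  45.4]
top gauge_center 0.45 [200.5 173.8  59.4  44.4]
top rest 0.84 [177.6 234.8  74.1  35.5]
top rest 0.72 [352.7 249.4  32.4  28.5]
side box_1_notch 0.67 [259.1 186.6  40.4  51.9]
side lid_1 0.81 [275.5 203.6  35.7  29.6]
side lid_1 0.55 [257.3 176.8  29.4  18.5]
side lid_1 0.48 [243.6 153.4  22.9  20.9]
side button_1 0.7 [276.9 216.6  19.1  10.7]
side button_1 0.49 [215.5 204.8  29.   21.9]
side button_1 0.4 [242.7 165.3  16.3   9. ]
side button_1 0.29 [258.1 187.4  41.9  48.7]
side gauge_center 0.76 [227.1 229.9  28.5  11.2]
side gauge_center 0.46 [216.  192.8   7.    8.4]
side rest 0.9 [216.8 202.5  31.3  25.6]
```

View pics/top1.png

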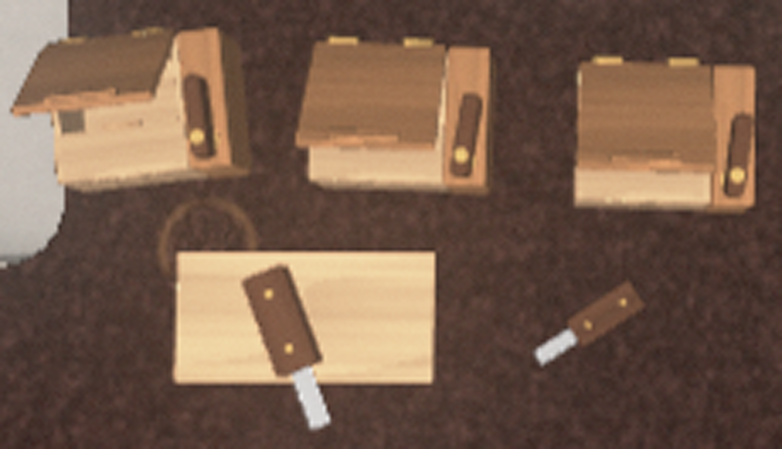

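View pics/side1.png

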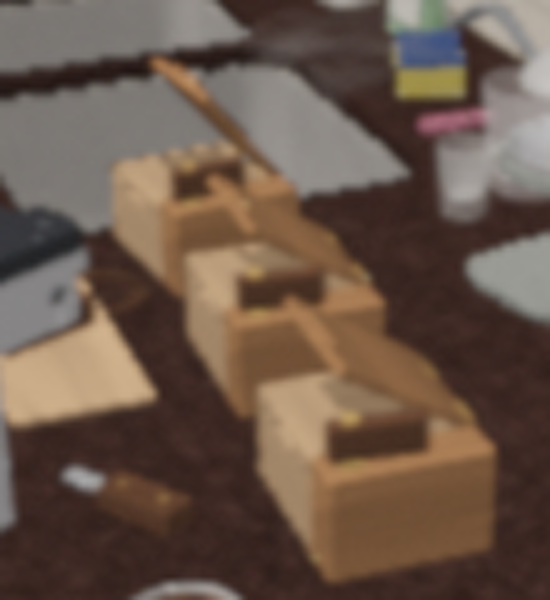

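```bash
cat > c.py <<'E'
from h import *
from scipy.optimize import least_squares
np.set_printoptions(precision=3,suppress=True)
P=[cap("top") for _ in range(2)]; Q=[cap("side") for _ in range(6)]
p=P[0];q=Q[0]
M={1:[((177,32),(.1,-.05,.07)),((216,28),(.1,-.082,.07)),((197,136),(.017,-.066,.1)),((63,188),(0,.05,0))],
2:[((449,47),(.1,-.05,.07)),((489,48),(.1,-.082,.07)),((461,156),(.017,-.066,.1)),((312,185),(0,.05,0)),((489,190),(0,-.082,0))],
3:[((713,68),(.1,-.05,.07)),((754,68),(.1,-.082,.07)),((737,175),(.017,-.066,.1)),((576,206),(0,.05,0)),((754,211),(0,-.082,0))]}
def w(b,l):
    c,s=np.cos(b[2]),np.sin(b[2]);return np.array([b[0]+c*l[0]-s*l[1],b[1]+s*l[0]+c*l[1],l[2]])
B={}
for k,v in M.items():
    fn=lambda b:np.concatenate([proj(p,w(b,l))-np.array([85+u[0]/3.4,140+u[1]/3.4]) for u,l in v])
    r=least_squares(fn,[.5,-.1,0]);B[k]=r.x;print(k,r.x,"res",r.fun)
import json;json.dump({k:list(v) for k,v in B.items()},open("B.json","w"))
S=np.mean([a["img"].astype(float) for a in Q],0)
im=cv2.resize(S[140:250,215:290],None,fx=7,fy=7,interpolation=cv2.INTER_CUBIC)
im=np.clip((im-60)*1.5,0,255).astype(np.uint8)[:,:,::-1].copy()
for b in B.values():
    for l in [(0,.05,0),(0,-.082,0),(0,.05,.062),(0,-.082,.07),(.1,-.082,.07),(.017,-.066,.1),(.1,-.082,0)]:
        u=(proj(q,w(b,l))-[215,140]+.5)*7;cv2.circle(im,tuple(int(x) for x in u),2,(0,255,0),-1)
cv2.imwrite("pics/side2.png",im)
for z in(.02,.03,.04): print(z,[proj(q,w(B[k],(0,0,z))) for k in B])
for d in finder.landmark_of("box_1_notch",Q[-1])+finder.landmark_of("box_1_notch",Q[-2]): print(d)
E
python3 c.py
```

```text
1 [0.532 0.092 0.045] res [-0.992  0.23   0.203  0.629 -2.618  0.334  3.698 -1.234]
2 [ 0.523 -0.099 -0.068] res [-0.808  0.021  0.104  0.366 -1.002 -0.38   2.2   -0.517 -0.358  0.547]
3 [ 0.502 -0.301 -0.022] res [ 0.049 -0.208  0.721 -0.144  0.804  0.007  0.467  0.784 -2.159 -0.418]
0.02 [array([227.283, 176.057]), array([241.179, 197.335]), array([256.498, 227.29 ])]
0.03 [array([227.155, 173.748]), array([241.085, 194.813]), array([256.453, 224.497])]
0.04 [array([227.027, 171.424]), array([240.991, 192.272]), array([256.408, 221.681])]
{'uv': [239.4, 186.8], 'score': 0.89}
{'uv': [245.1, 165.5], 'score': 0.7}
{'uv': [239.2, 185.5], 'score': 0.64}
```

View pics/side2.png

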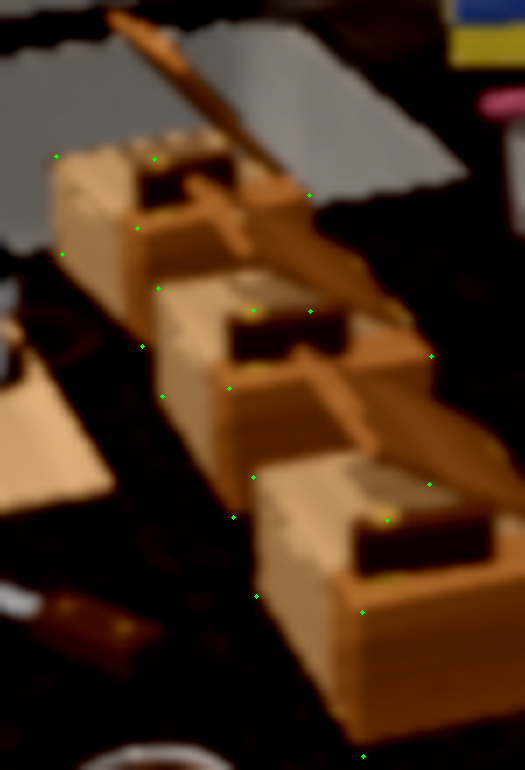

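```bash
cat > d.py <<'E'
from h import *
Q=[cap("side") for _ in range(4)]
S=np.mean([a["img"].astype(float) for a in Q],0)
def crop(x,y,w,h,s):
    g=S[y:y+h,x:x+w].mean(2);g=cv2.resize(g,None,fx=s,fy=s,interpolation=cv2.INTER_CUBIC)
    return np.clip((g-40)*1.3,0,255).astype(np.uint8)
im=np.hstack([crop(248,198,30,52,11),crop(232,174,38,52,11)])
cv2.imwrite("pics/side3.png",im)
E
python3 d.py
```

```text
(no output)
```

View pics/side3.png

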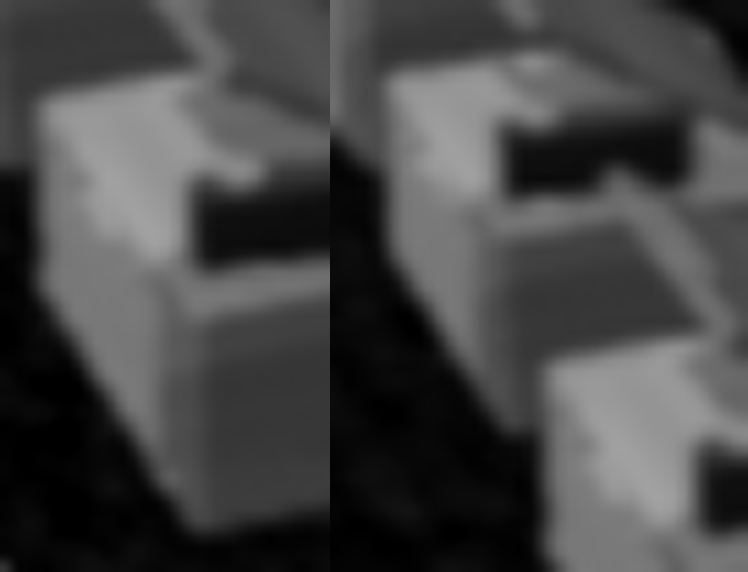

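```bash
cat > e.py <<'E'
from h import *
from scipy.optimize import least_squares
import json
np.set_printoptions(precision=3,suppress=True)
p=cap("top");q=cap("side")
exec(open("c.py").read().split("M=")[1].join(["M=",""]).split("def w")[0])
def w(b,l):
    c,s=np.cos(b[2]),np.sin(b[2]);return np.array([b[0]+c*l[0]-s*l[1],b[1]+s*l[0]+c*l[1],l[2]])
SP={3:[((40,100),(0,.05,.062)),((40,285),(0,.05,0)),((195,530),(0,-.082,0)),((195,315),(0,-.082,.07))],
2:[((58,78),(0,.05,.062)),((58,250),(0,.05,0)),((180,428),(0,-.082,0)),((175,235),(0,-.082,.07))]}
off={3:(248,198),2:(232,174)}
o=np.array
def fn(X):
    r=[]
    sh=X[9:11]
    for k in(1,2,3):
        b=X[3*k-3:3*k]
        for u,l in M[k]: r.append((proj(p,w(b,l))-(o([85,140])+(o(u)+.5)/3.4-.5)))
        for u,l in SP.get(k,[]): r.append((proj(q,w(b,l))+sh-(o(off[k])+(o(u)+.5)/11-.5)))
    return np.concatenate(r+[sh*.5])
r=least_squares(fn,[.532,.092,.045,.523,-.099,-.068,.502,-.301,-.022,0,0],loss="soft_l1")
X=r.x;print(X[:9].reshape(3,3),X[9:]);print(fn(X).reshape(-1,2).round(1).tolist())
json.dump({k:list(X[3*k-3:3*k]) for k in(1,2,3)},open("B.json","w"))
for k,u in((3,(97,203)),(2,(105,160))):
    print(k,o(off[k])+(o(u)+.5)/11-.5,[(z,(proj(q,w(X[3*k-3:3*k],(0,0,z)))+X[9:]).round(1).tolist()) for z in(.04,.05,.058,.062)])
for d in finder.landmark_of("gauge_center",p):print(d,onz(p,d["uv"],.018))
for n,u,z in(("rear",(265,272),.03),("front",(305,368),.03),("tip",(319,427),.018),("mid",(283,321),.03),("btl",(176,252),.006),("btr",(434,252),.006),("bbl",(174,382),.006)): print(n,onz(p,o([85,140])+(o(u)+.5)/3.4-.5,z))
E
python3 e.py
```

```text
[[ 0.532  0.089  0.074]
 [ 0.524 -0.1   -0.056]
 [ 0.504 -0.298 -0.04 ]] [-0.481 -0.439]
[[-0.7, 0.1], [0.5, 0.2], [-1.3, -0.0], [5.2, -0.3], [-0.7, -0.0], [0.2, 0.2], [-0.5, -0.5], [2.7, -0.1], [0.2, 0.4], [-0.2, -0.3], [0.4, -0.5], [-0.1, 0.6], [-0.2, -0.4], [-0.0, -0.2], [0.7, 0.1], [0.1, 0.1], [-0.2, 0.2], [-2.9, -0.2], [-0.4, 0.1], [0.0, 0.2], [0.3, 0.8], [0.3, -0.2], [-0.2, -0.2]]
3 [256.364 216.   ] [(0.04, [256.1, 220.7]), (0.05, [256.1, 217.8]), (0.058, [256.1, 215.6]), (0.062, [256.0, 214.4])]
2 [241.091 188.091] [(0.04, [240.7, 191.9]), (0.05, [240.6, 189.3]), (0.058, [240.5, 187.3]), (0.062, [240.4, 186.2])]
{'uv': [168.6, 234.9], 'score': 0.82} [ 0.418 -0.026  0.018]
{'uv': [260.6, 230.6], 'score': 0.62} [ 0.426 -0.265  0.018]
rear [ 0.458 -0.013  0.03 ]
front [ 0.385 -0.043  0.03 ]
tip [ 0.34  -0.051  0.018]
mid [ 0.421 -0.026  0.03 ]
btl [0.475 0.062 0.006]
btr [ 0.472 -0.138  0.006]
bbl [0.375 0.062 0.006]
```

```bash
sed -i 's/,((63,188),(0,.05,0))//; s/,((312,185),(0,.05,0))//; s/,((754,211),(0,-.082,0))//' c.py; python3 e.py | head -6
cat >> h.py <<'E'
import json
B={int(k):np.array(v) for k,v in json.load(open("B.json")).items()}
def w(k,l):
    b=B[k];c,s=np.cos(b[2]),np.sin(b[2]);return np.array([b[0]+c*l[0]-s*l[1],b[1]+s*l[0]+c*l[1],l[2]])
def plan(wps,step=.7):
    """wps: (pos, yaw or None[, step]); tool kept pointing down; prints rows in tool units"""
    s,P,R=st(); tot=0
    yaw=np.arctan2(R[1,0],R[0,0])
    # level correction
    print("at",P.round(4),"yaw",yaw.round(4),"tilt",R[:,2].round(4),"F",np.round(s["contact_force"],1),"w",round(s["gripper_width"],4),"gf",round(s["gripper_force"],1),"t",s["time"])
    for wp in wps:
        T=np.array(wp[0]);y2=yaw if wp[1] is None else wp[1];sp=wp[2] if len(wp)>2 else step
        d=T-P;n=max(1,int(np.ceil(max(np.linalg.norm(d)/.03/sp,abs(y2-yaw)/.12/.8))))
        rows=[]
        for i in range(n):
            ya=yaw+(y2-yaw)*i/n;c,s_=np.cos(ya),np.sin(ya);u=d/n/.03
            rows.append([round(c*u[0]+s_*u[1],3),round(s_*u[0]-c*u[1],3),round(-u[2],3),round(-(y2-yaw)/n/.12,3)])
        if abs(y2-yaw)<1e-4: print(T.round(3),n,"x",rows[0])
        else: print(T.round(3),round(y2,3),n,rows)
        P=T;yaw=y2
E
python3 - <<'E'
from h import *
p=cap("top");q=cap("side")
a,d=ray(p,(188.7,133));b,e=ray(q,(264.7,86.7))
x=np.linalg.lstsq(np.c_[d,-e],b-a,rcond=None)[0];print("lever",a+d*x[0],b+e*x[1])
for k in B: print(k,w(k,(.05,.005,0)),w(k,(.017,-.066,0)))
s3=w(3,(.045,.005,0))
# raise & rotate, go to above box3
plan([((.25,-.518,.22),0),((s3[0],s3[1],.24),B[3][2])])
E
```

```text
[[ 0.53   0.085  0.106]
 [ 0.523 -0.1   -0.052]
 [ 0.504 -0.298 -0.043]] [-0.485 -0.429]
[[-0.5, 0.3], [0.6, -0.1], [-0.1, -0.2], [-0.6, -0.0], [0.4, 0.1], [-0.2, -0.5], [0.5, 0.4], [-0.3, -0.1], [0.4, -0.4], [-0.0, 0.7], [-0.1, -0.3], [-0.2, -0.2], [0.5, 0.1], [-0.1, 0.1], [-0.5, 0.0], [-0.3, -0.0], [0.0, 0.1], [0.2, 0.7], [0.2, -0.3], [-0.2, -0.2]]
3 [256.364 216.   ] [(0.04, [256.1, 220.6]), (0.05, [256.1, 217.7]), (0.058, [256.1, 215.4]), (0.062, [256.0, 214.3])]
2 [241.091 188.091] [(0.04, [240.6, 192.0]), (0.05, [240.6, 189.4]), (0.058, [240.5, 187.4]), (0.062, [240.4, 186.3])]
lever [ 0.59387471 -0.13888362  0.40052696] [ 0.59706717 -0.14007683  0.40111509]
1 [0.57904022 0.0954637  0.        ] [0.55376618 0.02136091 0.        ]
2 [ 0.57351337 -0.09809875  0.        ] [ 0.53685301 -0.16727981  0.        ]
3 [ 0.55433361 -0.29475296  0.        ] [ 0.51829493 -0.36425989  0.        ]
at [ 0.25   -0.5178  0.1826] yaw 0.4498 tilt [ 0. -0. -1.] F [-0.4  0.7 -0.4] w 0.0942 gf 0.0 t 2.4
[ 0.25  -0.518  0.22 ] 0 5 [[np.float64(-0.001), np.float64(0.001), np.float64(-0.249), np.float64(
[... 1067 characters left out ...]
t64(0.545), np.float64(-0.426), np.float64(-0.037), np.float64(0.02)], [np.float64(0.544), np.float64(-0.427), np.float64(-0.037), np.float64(0.02)], [np.float64(0.543), np.float64(-0.428), np.float64(-0.037), np.float64(0.02)], [np.float64(0.542), np.float64(-0.43), np.float64(-0.037), np.float64(0.02)], [np.float64(0.541), np.float64(-0.431), np.float64(-0.037), np.float64(0.02)], [np.float64(0.54), np.float64(-0.432), np.float64(-0.037), np.float64(0.02)], [np.float64(0.539), np.float64(-0.434), np.float64(-0.037), np.float64(0.02)], [np.float64(0.538), np.float64(-0.435), np.float64(-0.037), np.float64(0.02)], [np.float64(0.537), np.float64(-0.436), np.float64(-0.037), np.float64(0.02)]]
```

Emit:
drive_tool --moves '[{"z":-0.3,"az":0.684},{"z":-0.3,"az":0.684},{"z":-0.3,"az":0.684},{"z":-0.3,"az":0.684},{"z":-0.3,"az":0.684},{"z":-0.3,"az":0.684}]' --gripper 0 --force 30

```text
$.moves[0]: bad value
```

Emit:
drive_tool --moves '[{"x":0.6,"y":-0.5},{"x":0.6,"y":-0.5},{"x":0.6,"y":-0.5},{"x":0.6,"y":-0.5},{"x":0.6,"y":-0.5},{"x":0.6,"y":-0.5},{"x":0.6,"y":-0.5},{"x":0.6,"y":-0.5},{"x":0.6,"y":-0.5},{"x":0.6,"y":-0.5},{"x":0.6,"y":-0.5},{"x":0.6,"y":-0.5}]'

```text
$.moves[0]: bad value
```

```bash
sed -i 's/rows.append(\[\(.*\)\])$/rows.append([float(v) for v in (\1)])/; s/print(T.round(3),round(y2,3),n,rows)/print(T.round(3),round(y2,3),n,rows[0],rows[-1])/' h.py
python3 - <<'E'
from h import *
s3=w(3,(.045,.005,0))
plan([((s3[0],s3[1],.2),B[3][2]),((s3[0],s3[1],.068),None,.4)])
E
```

```text
at [ 0.25   -0.5178  0.1826] yaw 0.4498 tilt [ 0. -0. -1.] F [-0.4  0.7 -0.4] w 0.0942 gf 0.0 t 2.4
[ 0.549 -0.295  0.2  ] -0.043 18 [0.679, -0.131, -0.032, 0.228] [0.548, -0.422, -0.032, 0.228]
[ 0.549 -0.295  0.068] 11 x [0.0, -0.0, 0.4, -0.0]
```

Emit:
drive_tool --moves '[{"x":0,"y":0,"z":-0.3,"ax":0,"ay":0,"az":0.684},{"x":0,"y":0,"z":-0.3,"ax":0,"ay":0,"az":0.684},{"x":0,"y":0,"z":-0.3,"ax":0,"ay":0,"az":0.684},{"x":0,"y":0,"z":-0.3,"ax":0,"ay":0,"az":0.684},{"x":0,"y":0,"z":-0.3,"ax":0,"ay":0,"az":0.684},{"x":0,"y":0,"z":-0.3,"ax":0,"ay":0,"az":0.684}]' --gripper 0 --force 30

```text
time: 2.9
tcp_pos: [0.25, -0.5178, 0.2371]
tcp_rot: [-0.0, 1.0, -0.023, -0.0]
contact_force: [-0.4, 0.0, 1.2]
gripper_width: 0.0574
gripper_force: 0.0
```

Emit:
drive_tool --moves '[{"x":0.8,"y":-0.657,"z":0.1,"ax":0,"ay":0,"az":0},{"x":0.8,"y":-0.657,"z":0.1,"ax":0,"ay":0,"az":0},{"x":0.8,"y":-0.657,"z":0.1,"ax":0,"ay":0,"az":0},{"x":0.8,"y":-0.657,"z":0.1,"ax":0,"ay":0,"az":0},{"x":0.8,"y":-0.657,"z":0.1,"ax":0,"ay":0,"az":0},{"x":0.8,"y":-0.657,"z":0.1,"ax":0,"ay":0,"az":0},{"x":0.8,"y":-0.657,"z":0.1,"ax":0,"ay":0,"az":0},{"x":0.8,"y":-0.657,"z":0.1,"ax":0,"ay":0,"az":0},{"x":0.8,"y":-0.657,"z":0.1,"ax":0,"ay":0,"az":0},{"x":0.8,"y":-0.657,"z":0.1,"ax":0,"ay":0,"az":0},{"x":0.8,"y":-0.657,"z":0.1,"ax":0,"ay":0,"az":0},{"x":0.8,"y":-0.657,"z":0.1,"ax":0,"ay":0,"az":0}]'

```text
time: 3.9
tcp_pos: [0.5489, -0.2927, 0.2005]
tcp_rot: [0.0, 1.0, -0.021, 0.0]
contact_force: [0.3, -0.4, -0.5]
gripper_width: 0.0005
gripper_force: 0.0
```

Emit:
drive_tool --moves '[{"x":0,"y":0,"z":0.4,"ax":0,"ay":0,"az":0},{"x":0,"y":0,"z":0.4,"ax":0,"ay":0,"az":0},{"x":0,"y":0,"z":0.4,"ax":0,"ay":0,"az":0},{"x":0,"y":0,"z":0.4,"ax":0,"ay":0,"az":0},{"x":0,"y":0,"z":0.4,"ax":0,"ay":0,"az":0},{"x":0,"y":0,"z":0.4,"ax":0,"ay":0,"az":0},{"x":0,"y":0,"z":0.4,"ax":0,"ay":0,"az":0},{"x":0,"y":0,"z":0.4,"ax":0,"ay":0,"az":0},{"x":0,"y":0,"z":0.4,"ax":0,"ay":0,"az":0},{"x":0,"y":0,"z":0.4,"ax":0,"ay":0,"az":0},{"x":0,"y":0,"z":0.2,"ax":0,"ay":0,"az":0},{"x":0,"y":0,"z":0.2,"ax":0,"ay":0,"az":0}]'

```text
time: 4.9
tcp_pos: [0.5476, -0.2936, 0.0677]
tcp_rot: [-0.0, 1.0, -0.021, -0.0]
contact_force: [-1.2, 0.7, 2.5]
gripper_width: 0.0008
gripper_force: 0.5
```

Emit:
drive_tool --moves '[{"x":0,"y":0,"z":-0.7,"ax":0,"ay":0,"az":0},{"x":0,"y":0,"z":-0.9,"ax":0,"ay":0,"az":0},{"x":0,"y":0,"z":-0.9,"ax":0,"ay":0,"az":0},{"x":0,"y":0,"z":-0.9,"ax":0,"ay":0,"az":0},{"x":0,"y":0,"z":-0.9,"ax":0,"ay":0,"az":0},{"x":-0.8,"y":0,"z":-0.3,"ax":0,"ay":0,"az":0},{"x":-0.8,"y":0,"z":0,"ax":0,"ay":0,"az":0},{"x":-0.8,"y":0,"z":0,"ax":0,"ay":0,"az":0},{"x":-0.8,"y":-0.8,"z":0,"ax":0,"ay":0,"az":0},{"x":-0.6,"y":-0.8,"z":0,"ax":0,"ay":0,"az":0},{"x":0,"y":-0.8,"z":0,"ax":0,"ay":0,"az":0},{"x":0,"y":-0.8,"z":0,"ax":0,"ay":0,"az":0}]'

```text
time: 5.9
tcp_pos: [0.4373, -0.1923, 0.2069]
tcp_rot: [0.0, 1.0, -0.022, 0.001]
contact_force: [0.1, 0.5, 0.3]
gripper_width: 0.0004
gripper_force: 0.0
```

```bash
python3 - <<'E'
from h import *
plan([])
p=cap("top");q=cap("side")
a=cv2.resize(p["img"][140:270,90:320],None,fx=3,fy=3,interpolation=cv2.INTER_CUBIC);b=cv2.resize(q["img"][40:250,180:330],None,fx=2.5,fy=2.5,interpolation=cv2.INTER_CUBIC)[-390:,:]
im=np.zeros((600,800,3),np.uint8)
b=cv2.resize(q["img"][20:250,190:320],None,fx=2.6,fy=2.6,interpolation=cv2.INTER_CUBIC)
a=cv2.resize(p["img"][140:270,90:320],None,fx=2,fy=2,interpolation=cv2.INTER_CUBIC)
im[:a.shape[0],:a.shape[1]]=a;im[:b.shape[0],462:462+b.shape[1]]=b[:600,:338]
cv2.imwrite("pics/m1.png",im[:,:,::-1])
E
```

```text
at [ 0.4373 -0.1923  0.2069] yaw -0.0444 tilt [ 1.2e-03 -6.0e-04 -1.0e+00] F [0.1 0.5 0.3] w 0.0004 gf 0.0 t 5.9
```

View pics/m1.png

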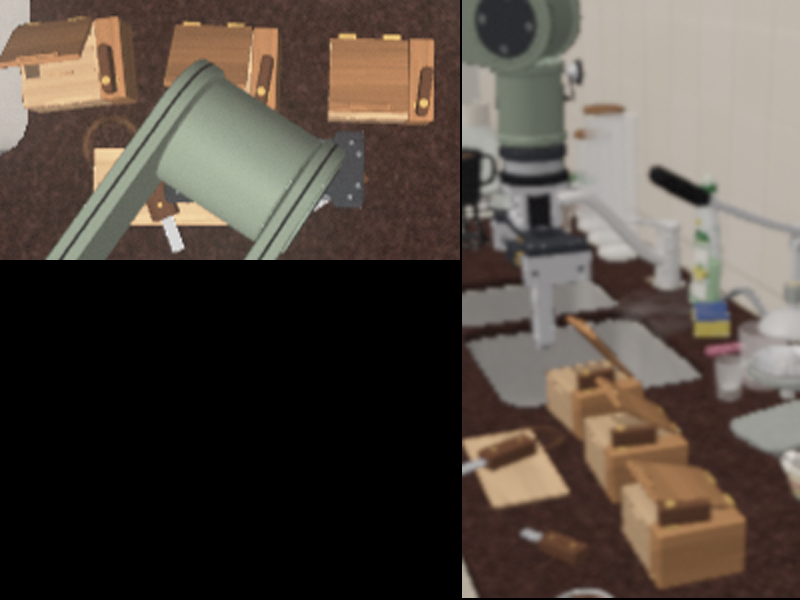

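Emit:
drive_tool --moves '[{"x":0,"y":0,"z":0,"ax":0,"ay":0.75,"az":0},{"x":0,"y":0,"z":0,"ax":0,"ay":0.75,"az":0},{"x":0,"y":0,"z":0,"ax":0,"ay":0.75,"az":0},{"x":0,"y":0,"z":0,"ax":0,"ay":0.75,"az":0},{"x":0,"y":0,"z":0,"ax":0,"ay":0.75,"az":0},{"x":0.66,"y":-0.555,"z":0.318,"ax":0,"ay":0,"az":0},{"x":0.66,"y":-0.555,"z":0.318,"ax":0,"ay":0,"az":0},{"x":0.66,"y":-0.555,"z":0.318,"ax":0,"ay":0,"az":0},{"x":0.66,"y":-0.555,"z":0.318,"ax":0,"ay":0,"az":0},{"x":0.66,"y":-0.555,"z":0.318,"ax":0,"ay":0,"az":0},{"x":0.66,"y":-0.555,"z":0.318,"ax":0,"ay":0,"az":0}]'

```text
time: 6.92
tcp_pos: [0.5756, -0.0992, 0.2073]
tcp_rot: [0.006, 0.974, -0.021, 0.224]
contact_force: [0.4, -0.9, 1.1]
gripper_width: 0.0006
gripper_force: 0.0
```

Emit:
drive_tool --moves '[{"x":-0.163,"y":0,"z":0.3375,"ax":0,"ay":0,"az":0},{"x":-0.163,"y":0,"z":0.3375,"ax":0,"ay":0,"az":0},{"x":-0.163,"y":0,"z":0.3375,"ax":0,"ay":0,"az":0},{"x":-0.163,"y":0,"z":0.3375,"ax":0,"ay":0,"az":0},{"x":-0.163,"y":0,"z":0.3375,"ax":0,"ay":0,"az":0},{"x":-0.163,"y":0,"z":0.3375,"ax":0,"ay":0,"az":0},{"x":-0.163,"y":0,"z":0.3375,"ax":0,"ay":0,"az":0},{"x":-0.163,"y":0,"z":0.3375,"ax":0,"ay":0,"az":0},{"x":-0.163,"y":0,"z":0.3375,"ax":0,"ay":0,"az":0},{"x":-0.163,"y":0,"z":0.3375,"ax":0,"ay":0,"az":0},{"x":-0.163,"y":0,"z":0.3375,"ax":0,"ay":0,"az":0},{"x":-0.163,"y":0,"z":0.3375,"ax":0,"ay":0,"az":0}]'

```text
time: 7.92
tcp_pos: [0.574, -0.1004, 0.0714]
tcp_rot: [0.006, 0.975, -0.021, 0.223]
contact_force: [-0.6, 0.2, 2.0]
gripper_width: 0.0004
gripper_force: 0.7
```

Emit:
drive_tool --moves '[{"x":0.1,"y":0,"z":-0.1,"ax":0,"ay":0,"az":0},{"x":0.2,"y":0,"z":-0.5,"ax":0,"ay":0,"az":0},{"x":0.2,"y":0,"z":-0.7,"ax":0,"ay":0,"az":0},{"x":0,"y":0,"z":-0.9,"ax":0,"ay":0,"az":0},{"x":0,"y":0,"z":-0.9,"ax":0,"ay":0,"az":0},{"x":0,"y":0,"z":-0.9,"ax":0,"ay":0,"az":0},{"x":0,"y":0,"z":-0.9,"ax":0,"ay":-0.75,"az":-0.1},{"x":0,"y":-0.5,"z":0,"ax":0,"ay":-0.75,"az":-0.3},{"x":0,"y":-0.8,"z":0,"ax":0,"ay":-0.75,"az":-0.3},{"x":0,"y":-0.8,"z":0,"ax":0,"ay":-0.75,"az":-0.3},{"x":0,"y":-0.8,"z":0,"ax":0,"ay":-0.75,"az":-0.2}]'

```text
time: 8.83
tcp_pos: [0.5223, -0.0103, 0.2115]
tcp_rot: [0.016, 0.999, 0.048, -0.001]
contact_force: [0.0, 0.5, -0.7]
gripper_width: 0.0001
gripper_force: 0.0
```

```bash
python3 - <<'E'
from h import *
s=w(1,(.05,.005,0))
plan([((s[0],s[1],.21),B[1][2],.9),((s[0],s[1],.0685),None,.4)])
E
```

```text
at [ 0.5223 -0.0103  0.2115] yaw 0.0968 tilt [ 0.     -0.0323 -0.9995] F [ 0.   0.5 -0.7] w 0.0001 gf 0.0 t 8.8333
[0.579 0.095 0.21 ] 0.106 5 [0.444, -0.665, 0.01, -0.016] [0.449, -0.662, 0.01, -0.016]
[0.579 0.095 0.068] 12 x [0.0, 0.0, 0.393, -0.0]
```

Emit:
drive_tool --moves '[{"x":0.446,"y":-0.664,"z":0,"ax":0.27,"ay":0,"az":0},{"x":0.446,"y":-0.664,"z":0,"ax":0,"ay":0,"az":0},{"x":0.446,"y":-0.664,"z":0,"ax":0,"ay":0,"az":0},{"x":0.446,"y":-0.664,"z":0,"ax":0,"ay":0,"az":0},{"x":0.446,"y":-0.664,"z":0,"ax":0,"ay":0,"az":0}]'

```text
time: 9.25
tcp_pos: [0.5792, 0.096, 0.2091]
tcp_rot: [-0.001, 0.999, 0.048, -0.001]
contact_force: [-0.1, -0.1, -0.3]
gripper_width: 0.0006
gripper_force: 0.0
```

Emit:
drive_tool --moves '[{"x":0,"y":0,"z":0.393,"ax":0,"ay":0,"az":0},{"x":0,"y":0,"z":0.393,"ax":0,"ay":0,"az":0},{"x":0,"y":0,"z":0.393,"ax":0,"ay":0,"az":0},{"x":0,"y":0,"z":0.393,"ax":0,"ay":0,"az":0},{"x":0,"y":0,"z":0.393,"ax":0,"ay":0,"az":0},{"x":0,"y":0,"z":0.393,"ax":0,"ay":0,"az":0},{"x":0,"y":0,"z":0.393,"ax":0,"ay":0,"az":0},{"x":0,"y":0,"z":0.393,"ax":0,"ay":0,"az":0},{"x":0,"y":0,"z":0.393,"ax":0,"ay":0,"az":0},{"x":0,"y":0,"z":0.393,"ax":0,"ay":0,"az":0},{"x":0,"y":0,"z":0.393,"ax":0,"ay":0,"az":0},{"x":0,"y":0,"z":0.393,"ax":0,"ay":0,"az":0}]'

```text
time: 10.25
tcp_pos: [0.5779, 0.096, 0.0659]
tcp_rot: [-0.001, 0.999, 0.049, -0.001]
contact_force: [-0.6, 0.4, 1.6]
gripper_width: 0.0007
gripper_force: 0.8
```

Emit:
drive_tool --moves '[{"x":0,"y":0,"z":-0.3,"ax":0,"ay":0,"az":0},{"x":0,"y":0,"z":-0.8,"ax":0,"ay":0,"az":0},{"x":0,"y":0,"z":-0.9,"ax":0,"ay":0,"az":0},{"x":0,"y":0,"z":-0.9,"ax":0,"ay":0,"az":0},{"x":0,"y":0,"z":-0.9,"ax":0,"ay":0,"az":0},{"x":0,"y":-0.9,"z":-0.6,"ax":0,"ay":0,"az":0},{"x":0,"y":-0.9,"z":0,"ax":0,"ay":0,"az":0},{"x":0,"y":-0.9,"z":0,"ax":0,"ay":0,"az":0},{"x":0,"y":-0.9,"z":0,"ax":0,"ay":0,"az":0},{"x":0,"y":-0.9,"z":0,"ax":0,"ay":0,"az":0},{"x":0,"y":-0.9,"z":0,"ax":0,"ay":0,"az":0}]'

```text
time: 11.17
tcp_pos: [0.5626, 0.2584, 0.2]
tcp_rot: [-0.001, 0.999, 0.049, -0.001]
contact_force: [0.6, -0.1, 0.3]
gripper_width: 0.0004
gripper_force: 0.0
```

```bash
python3 - <<'E'
from h import *
plan([])
p=cap("top");q=cap("side")
im=np.zeros((600,800,3),np.uint8)
a=cv2.resize(p["img"][140:270,85:319],None,fx=3.4,fy=3.4,interpolation=cv2.INTER_CUBIC)
b=cv2.resize(q["img"][130:250,200:290],None,fx=1.2,fy=1.2)
im[:442,:795]=a[:,:795];im[450:450+b.shape[0],:b.shape[1]]=b
cv2.imwrite("pics/m2.png",im[:,:,::-1])
for n in(p,q):
  for d in finder.landmark_of("gauge_center",n):print(d,onz(n,d["uv"],.018))
E
```

```text
at [0.5626 0.2584 0.2   ] yaw 0.0972 tilt [-0.0021  0.0027 -1.    ] F [ 0.6 -0.1  0.3] w 0.0004 gf 0.0 t 11.1667
{'uv': [168.3, 235.1], 'score': 0.82} [ 0.41796785 -0.02499814  0.018     ]
{'uv': [262.2, 233.0], 'score': 0.75} [ 0.41930835 -0.26868968  0.018     ]
{'uv': [227.9, 232.4], 'score': 0.57} [ 0.41397168 -0.29167855  0.018     ]
{'uv': [207.5, 193.2], 'score': 0.5} [ 0.42249066 -0.01815528  0.018     ]
```

View pics/m2.png

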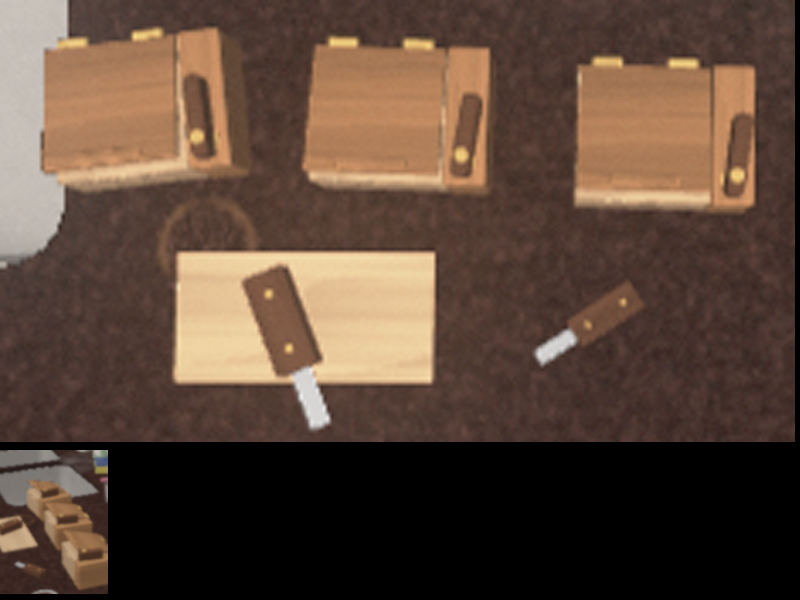

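```bash
cat > g.py <<'E'
src=open("e.py").read()
pre,post=src.split("def w(b,l)")
pre+='''
L={1:[((44,47),(.1,.049,.07)),((177,33),(.1,-.049,.07)),((183,160),(0,-.049,.07)),((44,172),(0,.049,.07))],
2:[((315,44),(.1,.049,.07)),((447,47),(.1,-.049,.07)),((442,178),(0,-.049,.07)),((304,171),(0,.049,.07))],
3:[((578,66),(.1,.049,.07)),((713,66),(.1,-.049,.07)),((711,192),(0,-.049,.07)),((576,192),(0,.049,.07))]}
for k in L: M[k]+=L[k]
'''
exec(pre+"def w(b,l)"+post)
E
python3 g.py
python3 - <<'E'
from h import *
p=cap("top")
# gauge handle segmentation: dark brown on the pale board
a=p["img"].astype(int); m=np.zeros(a.shape[:2],np.uint8)
sub=(a[...,0]<140)&(a[...,0]-a[...,2]>25)
m[214:254,150:190]=sub[214:254,150:190]
c=max(cv2.findContours(m,0,1)[0],key=cv2.contourArea)
pts=np.array([onz(p,u[0],.03)[:2] for u in c])*1000
print(cv2.minAreaRect(pts.astype(np.float32)))
E
```

```text
[[ 0.533  0.089  0.064]
 [ 0.524 -0.1   -0.058]
 [ 0.505 -0.298 -0.042]] [-0.712 -0.421]
[[-0.1, -0.2], [1.1, 0.0], [-1.1, -0.3], [-0.2, -1.4], [-0.5, -0.4], [-0.1, 1.5], [1.6, 1.1], [-0.3, -0.2], [0.6, 0.0], [-0.2, -0.7], [0.5, 0.2], [-0.1, -0.9], [-0.1, -0.2], [-0.7, 0.7], [0.7, 1.2], [-0.2, -0.2], [0.4, -0.5], [-0.2, 0.7], [-0.2, -0.3], [-0.0, -0.5], [0.7, -0.2], [0.0, -0.2], [-0.3, -0.2], [0.3, -0.9], [-0.4, 0.1], [-0.5, 2.6], [-0.1, 1.6], [-0.3, -0.0], [0.1, 0.1], [0.3, 0.7], [0.3, -0.3], [-0.4, -0.2]]
3 [256.364 216.   ] [(0.04, [256.2, 220.6]), (0.05, [256.1, 217.8]), (0.058, [256.1, 215.5]), (0.062, [256.1, 214.3])]
2 [241.091 188.091] [(0.04, [240.6, 192.0]), (0.05, [240.6, 189.4]), (0.058, [240.5, 187.3]), (0.062, [240.4, 186.3])]
{'uv': [166.5, 232.7], 'score': 0.92} [ 0.424 -0.02   0.018]
{'uv': [261.2, 231.5], 'score': 0.81} [ 0.423 -0.266  0.018]
rear [ 0.458 -0.013  0.03 ]
front [ 0.385 -0.043  0.03 ]
tip [ 0.34  -0.051  0.018]
mid [ 0.421 -0.026  0.03 ]
btl [0.475 0.062 0.006]
btr [ 0.472 -0.138  0.006]
bbl [0.375 0.062 0.006]
((421.4894714355469, -25.519493103027344), (77.48414611816406, 34.702056884765625), 20.796558380126953)
```

```bash
python3 - <<'E'
from h import *
import json
json.dump({1:[.532,.087,.09],2:[.5235,-.1,-.045],3:[.504,-.298,-.03]},open("B.json","w"))
s,P,R=st();print(s["joints"].round(3),P)
plan([((.4215,-.0255,.12),.363,.9)])
E
```

```text
[0.285 0.287 1.407 0.003 1.449 1.76 ] [0.56289111 0.25588938 0.19948525]
at [0.5629 0.2559 0.1995] yaw 0.0957 tilt [-0.003   0.0021 -1.    ] F [ 0.3 -0.8 -0.5] w 0.0004 gf 0.0 t 11.5667
[ 0.422 -0.026  0.12 ] 0.363 13 [-0.43, 0.684, 0.204, -0.171] [-0.584, 0.558, 0.204, -0.171]
```

Emit:
drive_tool --moves '[{"x":0,"y":0,"z":0,"ax":0,"ay":0,"az":-0.742},{"x":0,"y":0,"z":0,"ax":0,"ay":0,"az":-0.742},{"x":0,"y":0,"z":0,"ax":0,"ay":0,"az":-0.742}]' --gripper 0.75

```text
time: 11.82
tcp_pos: [0.5629, 0.2559, 0.1995]
tcp_rot: [-0.001, 0.983, 0.182, -0.001]
contact_force: [-0.4, -0.3, -0.7]
gripper_width: 0.0168
gripper_force: 0.0
```

Emit:
drive_tool --moves '[{"x":-0.645,"y":0.591,"z":0.222,"ax":0,"ay":0,"az":0},{"x":-0.645,"y":0.591,"z":0.222,"ax":0,"ay":0,"az":0},{"x":-0.645,"y":0.591,"z":0.222,"ax":0,"ay":0,"az":0},{"x":-0.645,"y":0.591,"z":0.222,"ax":0,"ay":0,"az":0},{"x":-0.645,"y":0.591,"z":0.222,"ax":0,"ay":0,"az":0},{"x":-0.645,"y":0.591,"z":0.222,"ax":0,"ay":0,"az":0},{"x":-0.645,"y":0.591,"z":0.222,"ax":0,"ay":0,"az":0},{"x":-0.645,"y":0.591,"z":0.222,"ax":0,"ay":0,"az":0},{"x":-0.645,"y":0.591,"z":0.222,"ax":0,"ay":0,"az":0},{"x":-0.645,"y":0.591,"z":0.222,"ax":0,"ay":0,"az":0},{"x":-0.645,"y":0.591,"z":0.222,"ax":0,"ay":0,"az":0},{"x":-0.645,"y":0.591,"z":0.222,"ax":0,"ay":0,"az":0}]'

```text
time: 12.82
tcp_pos: [0.4204, -0.0261, 0.1192]
tcp_rot: [-0.001, 0.984, 0.18, -0.001]
contact_force: [0.1, 0.1, 0.1]
gripper_width: 0.0707
gripper_force: 0.0
```

```bash
python3 - <<'E'
from h import *
plan([((.4215,-.0255,.03),.363,.9),((.4215,-.0255,.009),.363,.3)])
q=cap("side")
for d in finder.landmark_of("gauge_center",q):print(d,onz(q,d["uv"],.018))
save(q,"grasp.png",(180,130,280,260),4)
E
```

```text
at [ 0.4204 -0.0261  0.1192] yaw 0.3629 tilt [-0.0022  0.002  -1.    ] F [0.1 0.1 0.1] w 0.0707 gf 0.0 t 12.8167
[ 0.422 -0.026  0.03 ] 0.363 4 [0.01, -0.002, 0.744, -0.0] [0.01, -0.002, 0.744, -0.0]
[ 0.422 -0.026  0.009] 3 x [0.0, 0.0, 0.233, -0.0]
{'uv': [227.1, 230.4], 'score': 0.62} [ 0.41500746 -0.28031443  0.018     ]
{'uv': [207.7, 192.5], 'score': 0.48} [ 0.42457263 -0.01302646  0.018     ]
```

View pics/grasp.png

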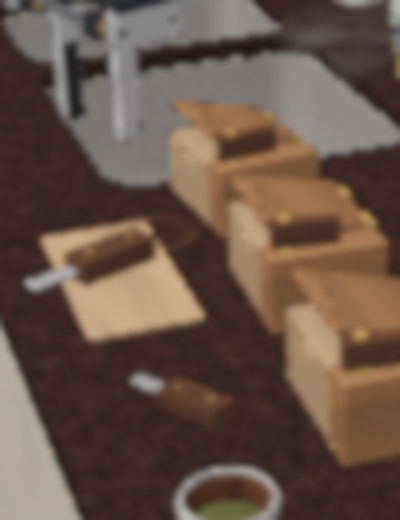

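Emit:
drive_tool --moves '[{"x":0.03,"y":0,"z":0.65,"ax":0,"ay":0,"az":0},{"x":0,"y":0,"z":0.65,"ax":0,"ay":0,"az":0},{"x":0,"y":0,"z":0.65,"ax":0,"ay":0,"az":0},{"x":0,"y":0,"z":0.65,"ax":0,"ay":0,"az":0},{"x":0,"y":0,"z":0.65,"ax":0,"ay":0,"az":0},{"x":0,"y":0,"z":0.22,"ax":0,"ay":0,"az":0},{"x":0,"y":0,"z":0.18,"ax":0,"ay":0,"az":0},{"x":0,"y":0,"z":0,"ax":0,"ay":0,"az":0}]'

```text
time: 13.58
tcp_pos: [0.4215, -0.0235, 0.0094]
tcp_rot: [-0.002, 0.983, 0.181, -0.002]
contact_force: [-0.1, 0.5, 0.8]
gripper_width: 0.0708
gripper_force: 0.0
```

Emit:
drive_tool --moves '[{"x":0,"y":0,"z":0,"ax":0,"ay":0,"az":0},{"x":0,"y":0,"z":0,"ax":0,"ay":0,"az":0},{"x":0,"y":0,"z":0,"ax":0,"ay":0,"az":0},{"x":0,"y":0,"z":0,"ax":0,"ay":0,"az":0},{"x":0,"y":0,"z":0,"ax":0,"ay":0,"az":0},{"x":0,"y":0,"z":0,"ax":0,"ay":0,"az":0},{"x":0,"y":0,"z":0,"ax":0,"ay":0,"az":0},{"x":0,"y":0,"z":0,"ax":0,"ay":0,"az":0}]' --gripper 0 --force 45

```text
time: 14.25
tcp_pos: [0.4217, -0.0237, 0.0098]
tcp_rot: [-0.001, 0.983, 0.181, -0.001]
contact_force: [-0.5, 1.2, -0.4]
gripper_width: 0.0205
gripper_force: 0.0
```

```bash
python3 - <<'E'
from h import *
plan([])
q=cap("side");p=cap("top")
for n in(p,q):
  for d in finder.landmark_of("gauge_center",n):print(d,onz(n,d["uv"],.018))
im=np.hstack([cv2.resize(x,(390,500),interpolation=cv2.INTER_CUBIC) for x in(q["img"][130:260,180:281],p["img"][190:320,130:231])])
cv2.imwrite("pics/g2.png",im[:,:,::-1])
E
```

```text
at [ 0.4217 -0.0237  0.0098] yaw 0.3643 tilt [-0.0029  0.0024 -1.    ] F [-0.5  1.2 -0.4] w 0.0205 gf 0.0 t 14.25
{'uv': [169.4, 235.4], 'score': 0.8} [ 0.4171455  -0.02785611  0.018     ]
{'uv': [223.0, 174.3], 'score': 0.73} [ 0.57470733 -0.16841223  0.018     ]
{'uv': [258.5, 233.6], 'score': 0.72} [ 0.41792027 -0.25906591  0.018     ]
{'uv': [208.0, 195.3], 'score': 0.73} [ 0.41998068 -0.03485244  0.018     ]
{'uv': [227.4, 230.2], 'score': 0.52} [ 0.41617519 -0.27960623  0.018     ]
```

View pics/g2.png

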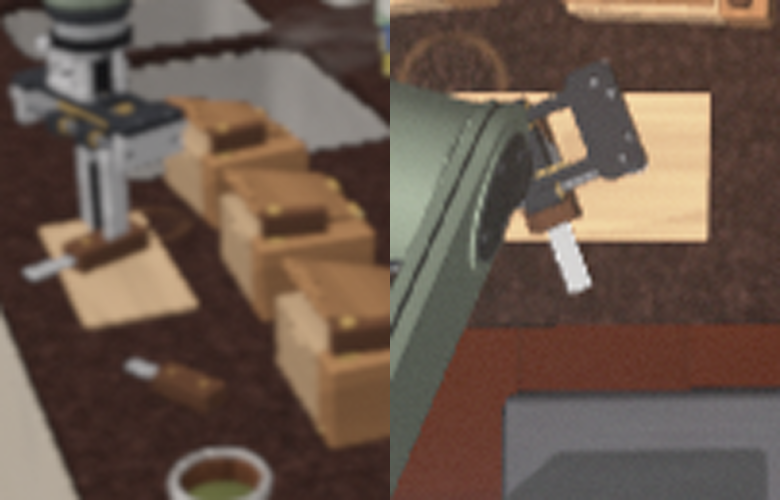

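```bash
python3 - <<'E'
from h import *
q=cap("side");p=cap("top");s,P,R=st();print(s["gripper_width"],s["gripper_force"])
for X in(P,P+[0,0,.02],P+[0,-.017,.02],P+[0,0,.1]): print(X.round(3),"side",((proj(q,X)-[180,130])*3.85).round(),"top",((proj(p,X)-[130,190])*3.85+[390,0]).round())
E
```

```text
0.0006360826846056082 0.0
[ 0.422 -0.024  0.01 ] side [107. 254.] top [538. 168.]
[ 0.422 -0.024  0.03 ] side [106. 235.] top [532. 168.]
[ 0.422 -0.041  0.03 ] side [110. 243.] top [557. 168.]
[ 0.422 -0.024  0.11 ] side [ 99. 156.] top [505. 168.]
```

Emit:
drive_tool --moves '[{"x":0,"y":0,"z":0,"ax":0,"ay":0,"az":0},{"x":0,"y":0,"z":0,"ax":0,"ay":0,"az":0},{"x":0,"y":0,"z":0,"ax":0,"ay":0,"az":0},{"x":0,"y":0,"z":0,"ax":0,"ay":0,"az":0}]'

```text
time: 14.88
tcp_pos: [0.4217, -0.0237, 0.0097]
tcp_rot: [-0.001, 0.983, 0.181, -0.001]
contact_force: [0.3, -0.8, -0.2]
gripper_width: 0.0002
gripper_force: 0.0
```

```bash
python3 - <<'E'
from h import *
q=cap("side");s,P,R=st()
im=cv2.resize(q["img"][140:240,180:296],None,fx=6,fy=6,interpolation=cv2.INTER_CUBIC)[:,:,::-1].copy()
for z in(0,.02,.04):
  for dy in(-.0125,.0125):
    u=(proj(q,P+R@[0,dy,0]+[0,0,z])-[180,140]+.5)*6;cv2.circle(im,tuple(int(v) for v in u),2,(0,255,0) if dy>0 else (0,0,255),-1)
cv2.imwrite("pics/g3.png",im)
E
```

```text
(no output)
```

View pics/g3.png

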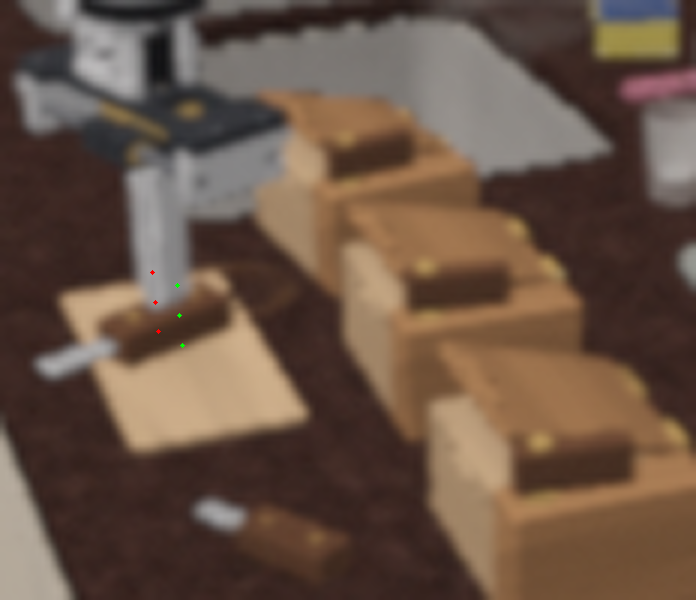

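Emit:
drive_tool --moves '[{"x":0,"y":0,"z":0.1,"ax":0,"ay":0,"az":0},{"x":0,"y":0,"z":0,"ax":0,"ay":0,"az":0}]'

```text
time: 15.1
tcp_pos: [0.4223, -0.0238, 0.0075]
tcp_rot: [-0.001, 0.983, 0.181, -0.001]
contact_force: [-1.1, 1.3, 7.2]
gripper_width: 0.0006
gripper_force: 3.3
```

Emit:
drive_tool --moves '[{"x":0,"y":0,"z":0.07,"ax":0,"ay":0,"az":0},{"x":0,"y":0,"z":0,"ax":0,"ay":0,"az":0}]'

```text
time: 15.27
tcp_pos: [0.4224, -0.0238, 0.0073]
tcp_rot: [-0.002, 0.983, 0.181, -0.002]
contact_force: [-8.2, 2.6, 24.2]
gripper_width: 0.0004
gripper_force: 12.4
```

Emit:
drive_tool --moves '[{"x":0,"y":0,"z":0.07,"ax":0,"ay":0,"az":0},{"x":0,"y":0,"z":0,"ax":0,"ay":0,"az":0}]'

```text
time: 15.43
tcp_pos: [0.4225, -0.0238, 0.0071]
tcp_rot: [-0.002, 0.983, 0.182, -0.002]
contact_force: [-14.5, 2.8, 43.1]
gripper_width: 0.0006
gripper_force: 21.4
```

Emit:
drive_tool --moves '[{"x":0,"y":0,"z":-0.3,"ax":0,"ay":0,"az":0},{"x":0,"y":0,"z":-0.8,"ax":0,"ay":0,"az":0},{"x":0,"y":0,"z":-0.9,"ax":0,"ay":0,"az":0},{"x":0,"y":0,"z":-0.9,"ax":0,"ay":0,"az":0},{"x":0,"y":0,"z":-0.9,"ax":0,"ay":0,"az":0},{"x":0,"y":0,"z":-0.9,"ax":0,"ay":0,"az":0}]'

```text
time: 15.93
tcp_pos: [0.4217, -0.0239, 0.1446]
tcp_rot: [-0.002, 0.983, 0.181, -0.001]
contact_force: [1.0, 0.0, 0.1]
gripper_width: 0.0008
gripper_force: 0.0
```

```bash
python3 - <<'E'
from h import *
a=w(1,(.03,.005,.14));b=a.copy();b[2]=.046
plan([(a,.09,.8),(b,None,.4)])
E
```

```text
at [ 0.4217 -0.0239  0.1446] yaw 0.3644 tilt [-0.0033  0.0025 -1.    ] F [1.  0.  0.1] w 0.0008 gf 0.0 t 15.9333
[0.561 0.095 0.14 ] 0.09 8 [0.72, -0.254, 0.019, 0.286] [0.639, -0.418, 0.019, 0.286]
[0.561 0.095 0.046] 8 x [0.0, 0.0, 0.392, -0.0]
```

Emit:
drive_tool --moves '[{"x":0,"y":0,"z":0,"ax":0,"ay":0,"az":0.762},{"x":0,"y":0,"z":0,"ax":0,"ay":0,"az":0.762},{"x":0,"y":0,"z":0,"ax":0,"ay":0,"az":0.762},{"x":0.713,"y":-0.503,"z":0,"ax":0,"ay":0,"az":0},{"x":0.713,"y":-0.503,"z":0,"ax":0,"ay":0,"az":0},{"x":0.713,"y":-0.503,"z":0,"ax":0,"ay":0,"az":0},{"x":0.713,"y":-0.503,"z":0,"ax":0,"ay":0,"az":0},{"x":0.713,"y":-0.503,"z":0,"ax":0,"ay":0,"az":0},{"x":0.713,"y":-0.503,"z":0,"ax":0,"ay":0,"az":0},{"x":0.713,"y":-0.503,"z":0,"ax":0,"ay":0,"az":0}]'

```text
time: 16.77
tcp_pos: [0.5624, 0.0956, 0.1428]
tcp_rot: [-0.001, 0.999, 0.045, -0.002]
contact_force: [-0.5, 0.4, 0.6]
gripper_width: 0.0003
gripper_force: 0.0
```

Emit:
drive_tool --moves '[{"x":0,"y":0,"z":0.7,"ax":0,"ay":0,"az":0},{"x":0,"y":0,"z":0.5,"ax":0,"ay":0,"az":0},{"x":0,"y":0,"z":0.4,"ax":0,"ay":0,"az":0},{"x":0,"y":0,"z":0.4,"ax":0,"ay":0,"az":0},{"x":0,"y":0,"z":0.4,"ax":0,"ay":0,"az":0},{"x":0,"y":0,"z":0.4,"ax":0,"ay":0,"az":0},{"x":0,"y":0,"z":0.25,"ax":0,"ay":0,"az":0},{"x":0,"y":0,"z":0.1,"ax":0,"ay":0,"az":0},{"x":0,"y":0,"z":0,"ax":0,"ay":0,"az":0}]'

```text
time: 17.52
tcp_pos: [0.5611, 0.0947, 0.0484]
tcp_rot: [-0.001, 0.999, 0.045, -0.002]
contact_force: [0.2, 0.4, 0.4]
gripper_width: 0.0005
gripper_force: 0.0
```

Emit:
drive_tool --moves '[{"x":0,"y":0,"z":0.05,"ax":0,"ay":0,"az":0},{"x":0,"y":0,"z":0.02,"ax":0,"ay":0,"az":0},{"x":0,"y":0,"z":0,"ax":0,"ay":0,"az":0}]'

```text
time: 17.77
tcp_pos: [0.5622, 0.0949, 0.0475]
tcp_rot: [-0.001, 0.999, 0.045, -0.001]
contact_force: [-0.3, -0.1, 0.0]
gripper_width: 0.0003
gripper_force: 0.2
```

Emit:
drive_tool --moves '[{"x":0,"y":0,"z":0.05,"ax":0,"ay":0,"az":0},{"x":0,"y":0,"z":0,"ax":0,"ay":0,"az":0}]'

```text
time: 17.93
tcp_pos: [0.5622, 0.0949, 0.0473]
tcp_rot: [-0.001, 0.999, 0.045, -0.001]
contact_force: [-3.6, -0.8, 9.0]
gripper_width: 0.0003
gripper_force: 4.2
```

Emit:
drive_tool --moves '[{"x":0,"y":0,"z":-0.4,"ax":0,"ay":0,"az":0},{"x":0,"y":0,"z":-0.8,"ax":0,"ay":0,"az":0},{"x":0,"y":0,"z":-0.9,"ax":0,"ay":0,"az":0},{"x":0,"y":0,"z":-0.9,"ax":0,"ay":0,"az":0},{"x":0,"y":0,"z":0,"ax":0,"ay":0,"az":0.56},{"x":0,"y":0,"z":0,"ax":0,"ay":0,"az":0.56},{"x":0,"y":0,"z":0,"ax":0,"ay":0.75,"az":0},{"x":0,"y":0,"z":0,"ax":0,"ay":0.75,"az":0},{"x":0,"y":0,"z":0,"ax":0,"ay":0.75,"az":0},{"x":0,"y":0,"z":0,"ax":0,"ay":0.75,"az":0},{"x":0,"y":0,"z":0,"ax":0,"ay":0.75,"az":0}]'

```text
time: 18.85
tcp_pos: [0.5624, 0.0948, 0.1371]
tcp_rot: [0.004, 0.974, -0.022, 0.225]
contact_force: [0.2, -0.2, 0.3]
gripper_width: 0.0004
gripper_force: 0.0
```

Emit:
drive_tool --moves '[{"x":0.037,"y":0.8,"z":0.018,"ax":0,"ay":0,"az":0},{"x":0.037,"y":0.8,"z":0.018,"ax":0,"ay":0,"az":0},{"x":0.037,"y":0.8,"z":0.018,"ax":0,"ay":0,"az":0},{"x":0.037,"y":0.8,"z":0.018,"ax":0,"ay":0,"az":0},{"x":0.037,"y":0.8,"z":0.018,"ax":0,"ay":0,"az":0},{"x":0.037,"y":0.8,"z":0.018,"ax":0,"ay":0,"az":0},{"x":0.037,"y":0.8,"z":0.018,"ax":0,"ay":0,"az":0},{"x":0.037,"y":0.8,"z":0.018,"ax":0,"ay":0,"az":0}]'

```text
time: 19.52
tcp_pos: [0.5632, -0.0988, 0.1359]
tcp_rot: [0.004, 0.975, -0.022, 0.222]
contact_force: [-0.0, 0.1, 0.3]
gripper_width: 0.0003
gripper_force: 0.0
```

Emit:
drive_tool --moves '[{"x":-0.149,"y":0,"z":0.3075,"ax":0,"ay":0,"az":0},{"x":-0.149,"y":0,"z":0.3075,"ax":0,"ay":0,"az":0},{"x":-0.149,"y":0,"z":0.3075,"ax":0,"ay":0,"az":0},{"x":-0.149,"y":0,"z":0.3075,"ax":0,"ay":0,"az":0},{"x":-0.149,"y":0,"z":0.3075,"ax":0,"ay":0,"az":0},{"x":-0.149,"y":0,"z":0.3075,"ax":0,"ay":0,"az":0},{"x":-0.149,"y":0,"z":0.3075,"ax":0,"ay":0,"az":0},{"x":-0.149,"y":0,"z":0.3075,"ax":0,"ay":0,"az":0},{"x":0,"y":0,"z":0,"ax":0,"ay":0,"az":0}]'

```text
time: 20.27
tcp_pos: [0.5628, -0.0967, 0.0523]
tcp_rot: [0.003, 0.975, -0.022, 0.221]
contact_force: [-6.3, 2.7, 9.8]
gripper_width: 0.0005
gripper_force: 4.7
```

Emit:
drive_tool --moves '[{"x":-0.024,"y":0,"z":0.045,"ax":0,"ay":0,"az":0},{"x":0,"y":0,"z":0,"ax":0,"ay":0,"az":0}]'

```text
time: 20.43
tcp_pos: [0.5629, -0.0967, 0.0521]
tcp_rot: [0.003, 0.975, -0.021, 0.222]
contact_force: [-9.9, 2.9, 16.0]
gripper_width: 0.0003
gripper_force: 8.0
```

Emit:
drive_tool --moves '[{"x":-0.024,"y":0,"z":0.045,"ax":0,"ay":0,"az":0},{"x":0,"y":0,"z":0,"ax":0,"ay":0,"az":0}]'

```text
time: 20.6
tcp_pos: [0.5631, -0.0967, 0.0518]
tcp_rot: [0.003, 0.975, -0.021, 0.222]
contact_force: [-16.5, 4.4, 25.2]
gripper_width: 0.0007
gripper_force: 12.7
```

Emit:
drive_tool --moves '[{"x":0.1,"y":0,"z":-0.3,"ax":0,"ay":0,"az":0},{"x":0.2,"y":0,"z":-0.8,"ax":0,"ay":0,"az":0},{"x":0.2,"y":0,"z":-0.9,"ax":0,"ay":0,"az":0},{"x":0,"y":0,"z":-0.9,"ax":0,"ay":0,"az":0},{"x":0,"y":0.8,"z":0,"ax":0,"ay":0,"az":0},{"x":0,"y":0.8,"z":0,"ax":0,"ay":0,"az":0},{"x":0,"y":0.8,"z":0,"ax":0,"ay":-0.75,"az":0},{"x":0,"y":0.8,"z":0,"ax":0,"ay":-0.75,"az":0},{"x":0,"y":0.8,"z":0,"ax":0,"ay":-0.75,"az":0},{"x":0,"y":0.8,"z":0,"ax":0,"ay":-0.75,"az":0},{"x":0,"y":0.8,"z":0,"ax":0,"ay":-0.75,"az":0},{"x":0,"y":0.8,"z":0,"ax":0,"ay":0,"az":0}]'

```text
time: 21.6
tcp_pos: [0.5331, -0.2897, 0.133]
tcp_rot: [-0.001, 1.0, -0.021, -0.002]
contact_force: [0.3, -0.1, 0.3]
gripper_width: 0.0004
gripper_force: 0.0
```

```bash
python3 - <<'E'
from h import *
a=w(3,(.03,.005,.14));b=a.copy();b[2]=.0475
plan([(a,-.03,.8),(b,None,.4)])
E
```

```text
at [ 0.5331 -0.2897  0.133 ] yaw -0.042 tilt [-0.0041  0.0025 -1.    ] F [ 0.3 -0.1  0.3] w 0.0004 gf 0.0 t 21.6
[ 0.534 -0.294  0.14 ] -0.03 1 [0.04, 0.14, -0.233, -0.1] [0.04, 0.14, -0.233, -0.1]
[ 0.534 -0.294  0.048] 8 x [0.0, -0.0, 0.385, -0.0]
```

Down .085 (2.85u), then press gently.

Emit:
drive_tool --moves '[{"x":0.04,"y":0.14,"z":0.4,"ax":0,"ay":0,"az":0},{"x":0,"y":0,"z":0.4,"ax":0,"ay":0,"az":0},{"x":0,"y":0,"z":0.4,"ax":0,"ay":0,"az":0},{"x":0,"y":0,"z":0.4,"ax":0,"ay":0,"az":0},{"x":0,"y":0,"z":0.4,"ax":0,"ay":0,"az":0},{"x":0,"y":0,"z":0.4,"ax":0,"ay":0,"az":0},{"x":0,"y":0,"z":0.35,"ax":0,"ay":0,"az":0},{"x":0,"y":0,"z":0.1,"ax":0,"ay":0,"az":0},{"x":0,"y":0,"z":0.04,"ax":0,"ay":0,"az":0},{"x":0,"y":0,"z":0,"ax":0,"ay":0,"az":0}]'

```text
time: 22.43
tcp_pos: [0.5304, -0.2916, 0.0476]
tcp_rot: [-0.002, 1.0, -0.022, -0.002]
contact_force: [-0.5, -0.1, 0.7]
gripper_width: 0.0005
gripper_force: 0.0
```

Emit:
drive_tool --moves '[{"x":0,"y":0,"z":0.05,"ax":0,"ay":0,"az":0},{"x":0,"y":0,"z":0,"ax":0,"ay":0,"az":0}]'

```text
time: 22.6
tcp_pos: [0.5308, -0.2919, 0.0474]
tcp_rot: [-0.001, 1.0, -0.022, -0.002]
contact_force: [-3.2, 2.5, 7.8]
gripper_width: 0.0004
gripper_force: 3.9
```

Emit:
drive_tool --moves '[{"x":0,"y":0,"z":-0.5,"ax":0,"ay":0,"az":0},{"x":0,"y":0,"z":-0.8,"ax":0,"ay":0,"az":0},{"x":0,"y":0,"z":-0.9,"ax":0,"ay":0,"az":0},{"x":0,"y":0,"z":-0.9,"ax":0,"ay":0,"az":0}]' --gripper 0.75

```text
time: 22.93
tcp_pos: [0.5309, -0.2923, 0.1394]
tcp_rot: [-0.001, 1.0, -0.022, -0.002]
contact_force: [0.1, 0.1, 0.6]
gripper_width: 0.0236
gripper_force: 0.0
```

```bash
cat >> h.py <<'E'
def gauge(p,z=.03,win=(214,254,150,190)):
    a=p["img"].astype(int);m=np.zeros(a.shape[:2],np.uint8);r0,r1,c0,c1=win
    m[r0:r1,c0:c1]=((a[...,0]<140)&(a[...,0]-a[...,2]>25))[r0:r1,c0:c1]
    c=max(cv2.findContours(m,0,1)[0],key=cv2.contourArea)
    return cv2.minAreaRect((np.array([onz(p,u[0],z)[:2] for u in c])*1000).astype(np.float32))
E
python3 - <<'E'
from h import *
p=cap("top");print(gauge(p))
for d in finder.landmark_of("gauge_center",p)+finder.boxes_of("gauge_center",p):print(d)
plan([((.4215,-.0255,.10),.363,.9),((.4215,-.0255,-.013),.363,.5)])
E
```

```text
((428.1855163574219, -23.02491569519043), (63.16525650024414, 34.91036605834961), 20.963592529296875)
{'uv': [168.6, 233.2], 'score': 0.67}
{'uv': [263.1, 232.6], 'score': 0.4}
{'uv': [195.6, 194.2], 'score': 0.29}
{'bbox': [166.4, 232.7, 14.9, 24.5], 'score': 0.68}
{'bbox': [255.2, 234.2, 16.4, 15.8], 'score': 0.45}
at [ 0.5333 -0.2941  0.1422] yaw -0.0442 tilt [ 0.003 -0.002 -1.   ] F [ 0.2  0.8 -0.6] w 0.0356 gf 0.0 t 23.0833
[ 0.422 -0.026  0.1  ] 0.363 11 [-0.374, -0.798, 0.128, -0.309] [-0.06, -0.88, 0.128, -0.309]
[ 0.422 -0.026 -0.013] 8 x [0.0, 0.0, 0.471, -0.0]
```

Emit:
drive_tool --moves '[{"x":0,"y":0,"z":0,"ax":0,"ay":0,"az":-0.848},{"x":0,"y":0,"z":0,"ax":0,"ay":0,"az":-0.848},{"x":0,"y":0,"z":0,"ax":0,"ay":0,"az":-0.848},{"x":0,"y":0,"z":0,"ax":0,"ay":0,"az":-0.848}]'

```text
time: 23.42
tcp_pos: [0.53, -0.2917, 0.1366]
tcp_rot: [-0.003, 0.983, 0.183, -0.002]
contact_force: [0.0, 0.4, 0.4]
gripper_width: 0.0626
gripper_force: 0.0
```

Emit:
drive_tool --moves '[{"x":-0.025,"y":-0.808,"z":0.117,"ax":0,"ay":0,"az":0},{"x":-0.025,"y":-0.808,"z":0.117,"ax":0,"ay":0,"az":0},{"x":-0.025,"y":-0.808,"z":0.117,"ax":0,"ay":0,"az":0},{"x":-0.025,"y":-0.808,"z":0.117,"ax":0,"ay":0,"az":0},{"x":-0.025,"y":-0.808,"z":0.117,"ax":0,"ay":0,"az":0},{"x":-0.025,"y":-0.808,"z":0.117,"ax":0,"ay":0,"az":0},{"x":-0.025,"y":-0.808,"z":0.117,"ax":0,"ay":0,"az":0},{"x":-0.025,"y":-0.808,"z":0.117,"ax":0,"ay":0,"az":0},{"x":-0.025,"y":-0.808,"z":0.117,"ax":0,"ay":0,"az":0},{"x":-0.025,"y":-0.808,"z":0.117,"ax":0,"ay":0,"az":0},{"x":-0.025,"y":-0.808,"z":0.117,"ax":0,"ay":0,"az":0},{"x":-0.025,"y":-0.808,"z":0.117,"ax":0,"ay":0,"az":0}]'

```text
time: 24.42
tcp_pos: [0.4173, -0.0223, 0.0959]
tcp_rot: [-0.002, 0.984, 0.18, -0.002]
contact_force: [-0.1, -0.3, -0.0]
gripper_width: 0.0706
gripper_force: 0.0
```

```bash
python3 - <<'E'
from h import *
q=cap("side")
for d in finder.landmark_of("gauge_center",q):print(d,onz(q,d["uv"],.018))
plan([((.4215,-.0255,-.013),.363,.5)])
E
```

```text
{'uv': [206.9, 192.9], 'score': 0.74} [ 0.4210802  -0.01499165  0.018     ]
{'uv': [229.1, 232.4], 'score': 0.44} [ 0.41729629 -0.29305108  0.018     ]
at [ 0.4155 -0.0207  0.0951] yaw 0.3661 tilt [-0.0087  0.0047 -1.    ] F [-0.6 -0.4  0. ] w 0.0704 gf 0.0 t 24.5167
[ 0.422 -0.026 -0.013] 0.363 8 [0.016, 0.028, 0.451, 0.003] [0.016, 0.028, 0.451, 0.003]
```

Emit:
drive_tool --moves '[{"x":0.13,"y":0.224,"z":0.45,"ax":-0.06,"ay":0.05,"az":0.02},{"x":0,"y":0,"z":0.45,"ax":0,"ay":0,"az":0},{"x":0,"y":0,"z":0.45,"ax":0,"ay":0,"az":0},{"x":0,"y":0,"z":0.45,"ax":0,"ay":0,"az":0},{"x":0,"y":0,"z":0.45,"ax":0,"ay":0,"az":0},{"x":0,"y":0,"z":0.45,"ax":0,"ay":0,"az":0},{"x":0,"y":0,"z":0.45,"ax":0,"ay":0,"az":0},{"x":0,"y":0,"z":0.3,"ax":0,"ay":0,"az":0},{"x":0,"y":0,"z":0,"ax":0,"ay":0,"az":0}]'

```text
time: 25.27
tcp_pos: [0.4235, -0.0287, -0.0081]
tcp_rot: [0.001, 0.984, 0.179, -0.0]
contact_force: [-0.6, -0.2, -0.5]
gripper_width: 0.0704
gripper_force: 0.0
```

Emit:
drive_tool --moves '[{"x":0,"y":0,"z":0.15,"ax":0,"ay":0,"az":0},{"x":0,"y":0,"z":0,"ax":0,"ay":0,"az":0}]'

```text
time: 25.43
tcp_pos: [0.4258, -0.029, -0.0105]
tcp_rot: [0.001, 0.984, 0.179, 0.002]
contact_force: [-0.9, -0.5, 0.2]
gripper_width: 0.0706
gripper_force: 0.0
```

Emit:
drive_tool --moves '[{"x":0,"y":0,"z":0,"ax":0,"ay":0,"az":0},{"x":0,"y":0,"z":0,"ax":0,"ay":0,"az":0},{"x":0,"y":0,"z":0,"ax":0,"ay":0,"az":0},{"x":0,"y":0,"z":0,"ax":0,"ay":0,"az":0},{"x":0,"y":0,"z":0,"ax":0,"ay":0,"az":0},{"x":0,"y":0,"z":0,"ax":0,"ay":0,"az":0},{"x":0,"y":0,"z":0,"ax":0,"ay":0,"az":0},{"x":0,"y":0,"z":0,"ax":0,"ay":0,"az":0}]' --gripper 0 --force 50

```text
time: 26.1
tcp_pos: [0.4259, -0.0287, -0.0099]
tcp_rot: [0.001, 0.984, 0.179, 0.002]
contact_force: [-0.0, 1.0, 2.8]
gripper_width: 0.0334
gripper_force: 50.0
```

Emit:
drive_tool --moves '[{"x":0,"y":0,"z":-0.3,"ax":0,"ay":0,"az":0},{"x":0,"y":0,"z":-0.6,"ax":0,"ay":0,"az":0},{"x":0,"y":0,"z":-0.7,"ax":0,"ay":0,"az":0},{"x":0,"y":0,"z":-0.7,"ax":0,"ay":0,"az":0},{"x":0,"y":0,"z":-0.7,"ax":0,"ay":0,"az":0},{"x":0,"y":0,"z":-0.7,"ax":0,"ay":0,"az":0}]'

```text
time: 26.6
tcp_pos: [0.425, -0.0286, 0.1023]
tcp_rot: [0.002, 0.984, 0.179, 0.002]
contact_force: [0.4, 0.4, -0.2]
gripper_width: 0.0335
gripper_force: 50.0
```

Emit:
drive_tool --moves '[{"x":0,"y":0,"z":0,"ax":0,"ay":0,"az":-0.91},{"x":0,"y":0,"z":0,"ax":0,"ay":0,"az":-0.91},{"x":0,"y":0,"z":0,"ax":0,"ay":0,"az":-0.91},{"x":0,"y":0,"z":0,"ax":0,"ay":0,"az":-0.91},{"x":0,"y":0,"z":0,"ax":0,"ay":0,"az":-0.91},{"x":0,"y":0,"z":0,"ax":0,"ay":0,"az":-0.91},{"x":0,"y":0,"z":0,"ax":0,"ay":0,"az":-0.91},{"x":0,"y":0,"z":0,"ax":0,"ay":0,"az":-0.91},{"x":0,"y":0,"z":0,"ax":0,"ay":0,"az":-0.91},{"x":0,"y":0,"z":0,"ax":0,"ay":0,"az":-0.91},{"x":0,"y":0,"z":0,"ax":0,"ay":0,"az":-0.91},{"x":0,"y":0,"z":0,"ax":0,"ay":0,"az":-0.91}]'

```text
time: 27.6
tcp_pos: [0.4251, -0.0286, 0.1013]
tcp_rot: [0.003, 0.669, 0.743, 0.001]
contact_force: [0.2, 0.7, -0.1]
gripper_width: 0.0336
gripper_force: 50.0
```

Emit:
drive_tool --moves '[{"x":0,"y":0,"z":0,"ax":0,"ay":0,"az":-0.91},{"x":0,"y":0,"z":0,"ax":0,"ay":0,"az":-0.91},{"x":0,"y":0,"z":0,"ax":0,"ay":0,"az":-0.91},{"x":0,"y":0,"z":0,"ax":0,"ay":0,"az":-0.91},{"x":0,"y":0,"z":0,"ax":0,"ay":0,"az":-0.91},{"x":0,"y":0,"z":0,"ax":0,"ay":0,"az":-0.91},{"x":0,"y":0,"z":0,"ax":0,"ay":0,"az":-0.91},{"x":0,"y":0,"z":0,"ax":0,"ay":0,"az":-0.91},{"x":0,"y":0,"z":0,"ax":0,"ay":0,"az":-0.91},{"x":0,"y":0,"z":0,"ax":0,"ay":0,"az":-0.91},{"x":0,"y":0,"z":0,"ax":0,"ay":0,"az":-0.91},{"x":0,"y":0,"z":0,"ax":0,"ay":0,"az":-0.91}]'

```text
time: 28.6
tcp_pos: [0.4251, -0.0286, 0.1012]
tcp_rot: [0.003, 0.077, 0.997, -0.001]
contact_force: [-0.6, -0.8, 0.7]
gripper_width: 0.0335
gripper_force: 50.0
```

```bash
cat >> h.py <<'E'
def approach(k,gap=.01,zc=.0565,off=.088):
    # reading pose with blade tip `gap` in front of box k's notch
    a=w(k,(-gap-off,0,0));a[2]=zc-.028;return a,np.pi+B[k][2]
E
python3 - <<'E'
from h import *
a,y=approach(2);hi=a.copy();hi[2]=.1
s,P,R=st();ya=np.arctan2(R[1,0],R[0,0])
print((P+R@[-.088,0,-.028]).round(4),ya+(ya<0)*2*np.pi, R.round(4).tolist(),a,y)
E
```

```text
[ 0.5119 -0.0422  0.1297] 2.9865008372996273 [[-0.988, 0.1545, 0.0053], [0.1545, 0.988, -0.0025], [-0.0056, -0.0017, -1.0]] [ 0.42559921 -0.09559149  0.0285    ] 3.096592653589793
```

Emit:
drive_tool --moves '[{"x":0,"y":0,"z":0,"ax":0,"ay":0.077,"az":-0.46},{"x":0,"y":0,"z":0,"ax":0,"ay":0,"az":-0.46},{"x":-0.03,"y":-0.56,"z":0,"ax":0,"ay":0,"az":0},{"x":-0.03,"y":-0.56,"z":0,"ax":0,"ay":0,"az":0},{"x":-0.03,"y":-0.56,"z":0,"ax":0,"ay":0,"az":0},{"x":-0.03,"y":-0.56,"z":0,"ax":0,"ay":0,"az":0},{"x":0,"y":0,"z":0.48,"ax":0,"ay":0,"az":0},{"x":0,"y":0,"z":0.48,"ax":0,"ay":0,"az":0},{"x":0,"y":0,"z":0.48,"ax":0,"ay":0,"az":0},{"x":0,"y":0,"z":0.48,"ax":0,"ay":0,"az":0},{"x":0,"y":0,"z":0.48,"ax":0,"ay":0,"az":0},{"x":0,"y":0,"z":0,"ax":0,"ay":0,"az":0}]'

```text
time: 29.6
tcp_pos: [0.4225, -0.0949, 0.0268]
tcp_rot: [-0.005, 0.025, 1.0, 0.0]
contact_force: [-0.4, 1.2, -1.1]
gripper_width: 0.0335
gripper_force: 50.0
```

```bash
python3 - <<'E'
from h import *
a,y=approach(2);s,P,R=st();ya=np.arctan2(R[1,0],R[0,0])
print(P.round(4),(P+R@[-.088,0,-.028]).round(4),ya%(2*np.pi), R[2].round(4),a,y)
p=cap("top");q=cap("side")
save(q,"ins2.png",(190,150,270,230),7)
np.set_printoptions(precision=4,suppress=True)
for n in(p,q):
  for d in finder.landmark_of("gauge_center",n):print(d,onz(n,d["uv"],.0565))
E
```

```text
[ 0.4225 -0.0949  0.0268] [ 0.5106 -0.0994  0.0539] 3.0913463989615537 [ 9.3e-03  7.0e-04 -1.0e+00] [ 0.42559921 -0.09559149  0.0285    ] 3.096592653589793
{'uv': [261.4, 233.8], 'score': 0.79} [ 0.4172 -0.2662  0.0565]
{'uv': [213.5, 192.7], 'score': 0.74} [ 0.426  -0.0965  0.0565]
{'uv': [227.4, 229.1], 'score': 0.69} [ 0.402  -0.3316  0.0565]
```

View pics/ins2.png

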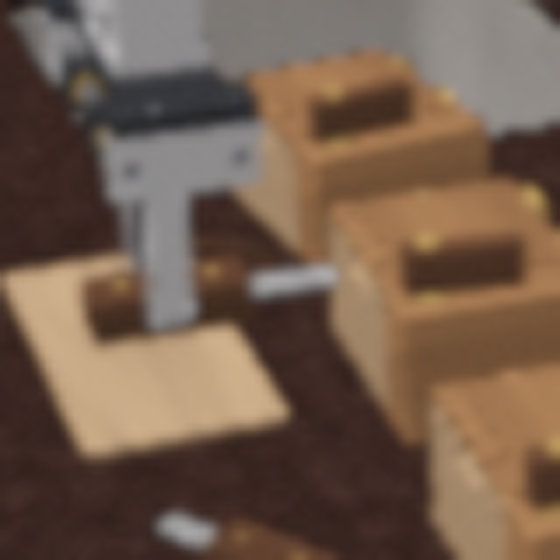

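Emit:
drive_tool --moves '[{"x":0,"y":-0.02,"z":-0.055,"ax":0,"ay":-0.045,"az":-0.04},{"x":-0.2,"y":0,"z":0,"ax":0,"ay":0,"az":0},{"x":-0.2,"y":0,"z":0,"ax":0,"ay":0,"az":0},{"x":0,"y":0,"z":0,"ax":0,"ay":0,"az":0}]'

```text
time: 30.13
tcp_pos: [0.4358, -0.0967, 0.0303]
tcp_rot: [-0.001, 0.022, 1.0, -0.0]
contact_force: [-1.4, 0.6, -2.8]
gripper_width: 0.0337
gripper_force: 50.0
```

Emit:
drive_tool --moves '[{"x":-0.1,"y":0,"z":0,"ax":0,"ay":0,"az":0},{"x":-0.1,"y":0,"z":0,"ax":0,"ay":0,"az":0},{"x":0,"y":0,"z":0,"ax":0,"ay":0,"az":0}]'

```text
time: 30.38
tcp_pos: [0.4431, -0.0971, 0.0302]
tcp_rot: [0.0, 0.023, 1.0, -0.0]
contact_force: [-0.9, 1.1, -4.7]
gripper_width: 0.0334
gripper_force: 50.0
```

Emit:
drive_tool --moves '[{"x":0,"y":0,"z":0.05,"ax":0,"ay":0,"az":0},{"x":0,"y":0,"z":0.02,"ax":0,"ay":0,"az":0},{"x":0,"y":0,"z":0,"ax":0,"ay":0,"az":0}]'

```text
time: 30.63
tcp_pos: [0.4445, -0.0978, 0.0291]
tcp_rot: [0.002, 0.023, 1.0, -0.001]
contact_force: [0.4, 0.1, -0.1]
gripper_width: 0.0337
gripper_force: 50.0
```

Emit:
drive_tool --moves '[{"x":-0.1,"y":0,"z":0,"ax":0,"ay":0,"az":0},{"x":0,"y":0,"z":0,"ax":0,"ay":0,"az":0}]'

```text
time: 30.8
tcp_pos: [0.447, -0.0977, 0.029]
tcp_rot: [0.001, 0.023, 1.0, -0.001]
contact_force: [-0.1, 0.9, -1.5]
gripper_width: 0.0334
gripper_force: 50.0
```

Emit:
drive_tool --moves '[{"x":-0.1,"y":0,"z":0.01,"ax":0,"ay":0,"az":0},{"x":0,"y":0,"z":0,"ax":0,"ay":0,"az":0}]'

```text
time: 30.97
tcp_pos: [0.4481, -0.0976, 0.0282]
tcp_rot: [-0.001, 0.023, 1.0, -0.001]
contact_force: [-4.6, -1.1, 2.0]
gripper_width: 0.0334
gripper_force: 50.0
```

Emit:
drive_tool --moves '[{"x":-0.1,"y":0,"z":0,"ax":0,"ay":0,"az":0},{"x":0,"y":0,"z":0,"ax":0,"ay":0,"az":0}]'

```text
time: 31.13
tcp_pos: [0.4509, -0.0977, 0.0281]
tcp_rot: [-0.001, 0.023, 1.0, -0.001]
contact_force: [-4.4, -0.5, 2.8]
gripper_width: 0.0335
gripper_force: 50.0
```

Emit:
drive_tool --moves '[{"x":-0.1,"y":0,"z":0,"ax":0,"ay":0,"az":0},{"x":0,"y":0,"z":0,"ax":0,"ay":0,"az":0}]'

```text
time: 31.3
tcp_pos: [0.4514, -0.0974, 0.0275]
tcp_rot: [-0.003, 0.022, 1.0, -0.0]
contact_force: [-10.6, -1.3, 5.4]
gripper_width: 0.0338
gripper_force: 50.0
```

Emit:
drive_tool --moves '[{"x":-0.1,"y":0,"z":-0.03,"ax":0,"ay":0,"az":0},{"x":0,"y":0,"z":0,"ax":0,"ay":0,"az":0}]'

```text
time: 31.47
tcp_pos: [0.4515, -0.0971, 0.0275]
tcp_rot: [-0.006, 0.022, 1.0, 0.0]
contact_force: [-14.4, -1.1, 6.3]
gripper_width: 0.0338
gripper_force: 50.0
```

Emit:
drive_tool --moves '[{"x":0.4,"y":0,"z":0,"ax":0,"ay":0,"az":0},{"x":0.6,"y":0,"z":0,"ax":0,"ay":0,"az":0},{"x":0.6,"y":0,"z":0,"ax":0,"ay":0,"az":0},{"x":0,"y":0,"z":0,"ax":0,"ay":0,"az":0}]'

```text
time: 31.8
tcp_pos: [0.4074, -0.0949, 0.0283]
tcp_rot: [-0.001, 0.023, 1.0, -0.0]
contact_force: [-0.3, 0.7, -0.8]
gripper_width: 0.0337
gripper_force: 50.0
```

```bash
cat > nx.py <<'E'
from h import *
import sys
k=int(sys.argv[1]);zc=float(sys.argv[2]);a,y=approach(k,.012,zc)
s,P,R=st();ya=np.arctan2(R[1,0],R[0,0])%(2*np.pi)
c,s_=np.cos(y),np.sin(y);d=a-P
print("P",P.round(4),"yaw",ya.round(4),"target",a.round(4),round(y,4),"xz",R[2].round(4),"F",np.round(s["contact_force"],1))
print("az total u",-(y-ya)/.12,"then x,y,z u",np.round([(c*d[0]+s_*d[1])/.03,(s_*d[0]-c*d[1])/.03,-d[2]/.03],3))
E
python3 nx.py 3 .0567
```

```text
P [ 0.4074 -0.0949  0.0283] yaw 3.0957 target [ 0.404  -0.295   0.0287] 3.1116 xz [ 1.2e-03 -1.0e-04 -1.0e+00] F [-0.3  0.7 -0.8]
az total u -0.1323488183130328 then x,y,z u [-0.09  -6.671 -0.012]
```

Emit:
drive_tool --moves '[{"x":0.1,"y":0,"z":0,"ax":0,"ay":0.03,"az":-0.13},{"x":0,"y":-0.741,"z":0,"ax":0,"ay":0,"az":0},{"x":0,"y":-0.741,"z":0,"ax":0,"ay":0,"az":0},{"x":0,"y":-0.741,"z":0,"ax":0,"ay":0,"az":0},{"x":0,"y":-0.741,"z":0,"ax":0,"ay":0,"az":0},{"x":0,"y":-0.741,"z":0,"ax":0,"ay":0,"az":0},{"x":0,"y":-0.741,"z":0,"ax":0,"ay":0,"az":0},{"x":0,"y":-0.741,"z":0,"ax":0,"ay":0,"az":0},{"x":0,"y":-0.741,"z":0,"ax":0,"ay":0,"az":0},{"x":0,"y":-0.741,"z":0,"ax":0,"ay":0,"az":0},{"x":0,"y":0,"z":0,"ax":0,"ay":0,"az":0}]'

```text
time: 32.72
tcp_pos: [0.4035, -0.3013, 0.0305]
tcp_rot: [0.001, 0.016, 1.0, -0.003]
contact_force: [-1.2, 0.0, 0.0]
gripper_width: 0.0338
gripper_force: 50.0
```

```bash
python3 nx.py 3 .0567; python3 - <<'E'
from h import *
q=cap("side")
for d in finder.landmark_of("gauge_center",q):print(d,onz(q,d["uv"],.0567))
E
```

```text
P [ 0.4035 -0.3013  0.0305] yaw 3.1097 target [ 0.404  -0.295   0.0287] 3.1116 xz [-0.0018 -0.0063 -1.    ] F [-1.2  0.   0. ]
az total u -0.016021563549584172 then x,y,z u [-0.013  0.21   0.061]
{'uv': [226.4, 222.2], 'score': 0.64} [ 0.41026765 -0.29521933  0.0567    ]
{'uv': [229.4, 230.4], 'score': 0.59} [ 0.40511818 -0.34047225  0.0567    ]
```

Emit:
drive_tool --moves '[{"x":0,"y":0.17,"z":0.05,"ax":-0.05,"ay":0.04,"az":0},{"x":0,"y":0,"z":0,"ax":0,"ay":0,"az":0},{"x":-0.2,"y":0,"z":0,"ax":0,"ay":0,"az":0},{"x":-0.2,"y":0,"z":0,"ax":0,"ay":0,"az":0},{"x":-0.1,"y":0,"z":0,"ax":0,"ay":0,"az":0},{"x":0,"y":0,"z":0,"ax":0,"ay":0,"az":0}]'

```text
time: 33.32
tcp_pos: [0.4175, -0.2909, 0.028]
tcp_rot: [-0.003, 0.014, 1.0, 0.002]
contact_force: [0.3, 0.3, -0.7]
gripper_width: 0.0336
gripper_force: 50.0
```

Emit:
drive_tool --moves '[{"x":-0.1,"y":0,"z":0,"ax":0,"ay":0,"az":0},{"x":-0.05,"y":0,"z":0,"ax":0,"ay":0,"az":0},{"x":0,"y":0,"z":0,"ax":0,"ay":0,"az":0}]'

```text
time: 33.57
tcp_pos: [0.4212, -0.2912, 0.0277]
tcp_rot: [-0.003, 0.015, 1.0, 0.002]
contact_force: [-0.7, -0.5, 0.2]
gripper_width: 0.0336
gripper_force: 50.0
```

Emit:
drive_tool --moves '[{"x":0,"y":-0.12,"z":0,"ax":0,"ay":0,"az":0},{"x":0,"y":0,"z":0,"ax":0,"ay":0,"az":0},{"x":-0.1,"y":0,"z":0,"ax":0,"ay":0,"az":0},{"x":-0.1,"y":0,"z":0,"ax":0,"ay":0,"az":0},{"x":0,"y":0,"z":0,"ax":0,"ay":0,"az":0}]'

```text
time: 33.98
tcp_pos: [0.4273, -0.2952, 0.0277]
tcp_rot: [-0.003, 0.015, 1.0, 0.002]
contact_force: [-0.1, -0.2, -0.9]
gripper_width: 0.0335
gripper_force: 50.0
```

Emit:
drive_tool --moves '[{"x":-0.1,"y":0,"z":0,"ax":0,"ay":0,"az":0},{"x":0,"y":0,"z":0,"ax":0,"ay":0,"az":0}]'

```text
time: 34.15
tcp_pos: [0.4302, -0.2951, 0.0276]
tcp_rot: [-0.003, 0.015, 1.0, 0.002]
contact_force: [0.4, -0.5, -0.8]
gripper_width: 0.0338
gripper_force: 50.0
```

Emit:
drive_tool --moves '[{"x":-0.1,"y":0,"z":0,"ax":0,"ay":0,"az":0},{"x":0,"y":0,"z":0,"ax":0,"ay":0,"az":0}]'

```text
time: 34.32
tcp_pos: [0.4332, -0.2951, 0.0276]
tcp_rot: [-0.003, 0.015, 1.0, 0.002]
contact_force: [0.5, 0.2, -0.3]
gripper_width: 0.0337
gripper_force: 50.0
```

Emit:
drive_tool --moves '[{"x":-0.1,"y":0,"z":0,"ax":0,"ay":0,"az":0},{"x":0,"y":0,"z":0,"ax":0,"ay":0,"az":0}]'

```text
time: 34.48
tcp_pos: [0.4362, -0.2953, 0.0276]
tcp_rot: [-0.003, 0.015, 1.0, 0.002]
contact_force: [-0.1, 0.5, -0.6]
gripper_width: 0.0335
gripper_force: 50.0
```

Emit:
drive_tool --moves '[{"x":-0.12,"y":0,"z":0,"ax":0,"ay":0,"az":0},{"x":-0.12,"y":0,"z":0,"ax":0,"ay":0,"az":0},{"x":-0.12,"y":0,"z":0,"ax":0,"ay":0,"az":0},{"x":0,"y":0,"z":0,"ax":0,"ay":0,"az":0}]'

```text
time: 34.82
tcp_pos: [0.4474, -0.2957, 0.0276]
tcp_rot: [-0.003, 0.015, 1.0, 0.002]
contact_force: [-0.4, -0.2, 0.1]
gripper_width: 0.0336
gripper_force: 50.0
```

Emit:
drive_tool --moves '[{"x":-0.12,"y":0,"z":0,"ax":0,"ay":0,"az":0},{"x":-0.12,"y":0,"z":0,"ax":0,"ay":0,"az":0},{"x":-0.12,"y":0,"z":0,"ax":0,"ay":0,"az":0},{"x":0,"y":0,"z":0,"ax":0,"ay":0,"az":0}]'

```text
time: 35.15
tcp_pos: [0.4574, -0.2957, 0.0272]
tcp_rot: [-0.004, 0.015, 1.0, 0.003]
contact_force: [-1.6, 0.8, 0.4]
gripper_width: 0.0336
gripper_force: 50.0
```

Emit:
drive_tool --moves '[{"x":-0.1,"y":0,"z":0,"ax":0,"ay":0,"az":0},{"x":0,"y":0,"z":0,"ax":0,"ay":0,"az":0}]'

```text
time: 35.32
tcp_pos: [0.4604, -0.2958, 0.0272]
tcp_rot: [-0.004, 0.015, 1.0, 0.003]
contact_force: [-2.5, 0.8, -0.3]
gripper_width: 0.0337
gripper_force: 50.0
```

Emit:
drive_tool --moves '[{"x":-0.1,"y":0,"z":0,"ax":0,"ay":0,"az":0},{"x":0,"y":0,"z":0,"ax":0,"ay":0,"az":0}]'

```text
time: 35.48
tcp_pos: [0.4617, -0.2958, 0.0271]
tcp_rot: [-0.005, 0.015, 1.0, 0.003]
contact_force: [-6.4, 0.5, 2.3]
gripper_width: 0.0338
gripper_force: 50.0
```

Emit:
drive_tool --moves '[{"x":-0.08,"y":0,"z":0,"ax":0,"ay":0,"az":0},{"x":0,"y":0,"z":0,"ax":0,"ay":0,"az":0}]'

```text
time: 35.65
tcp_pos: [0.4616, -0.2955, 0.0268]
tcp_rot: [-0.008, 0.015, 1.0, 0.003]
contact_force: [-11.3, -0.6, 5.2]
gripper_width: 0.0339
gripper_force: 50.0
```

Emit:
drive_tool --moves '[{"x":0.2,"y":0,"z":0,"ax":0,"ay":0,"az":0},{"x":0.4,"y":0,"z":0,"ax":0,"ay":0,"az":0},{"x":0.5,"y":0,"z":0,"ax":0,"ay":0,"az":0},{"x":0.5,"y":0,"z":0,"ax":0,"ay":0,"az":0},{"x":0.5,"y":0,"z":0,"ax":0,"ay":0,"az":0},{"x":0.2,"y":0,"z":0,"ax":0,"ay":0,"az":0},{"x":0,"y":0,"z":0,"ax":0,"ay":0,"az":0}]'

```text
time: 36.23
tcp_pos: [0.3965, -0.294, 0.0279]
tcp_rot: [-0.003, 0.016, 1.0, 0.002]
contact_force: [0.6, -0.5, 0.0]
gripper_width: 0.0342
gripper_force: 50.0
```

```bash
python3 nx.py 1 .0567
```

```text
P [ 0.3965 -0.294   0.0279] yaw 3.1106 target [0.4324 0.078  0.0287] 3.2316 xz [ 0.0059  0.0048 -1.    ] F [ 0.6 -0.5  0. ]
az total u -1.0083739501651756 then x,y,z u [-2.307 12.241 -0.026]
```

Emit:
drive_tool --moves '[{"x":0,"y":0,"z":0,"ax":0.03,"ay":-0.02,"az":-0.504},{"x":0,"y":0,"z":0,"ax":0,"ay":0,"az":-0.504},{"x":-0.144,"y":0.765,"z":0,"ax":0,"ay":0,"az":0},{"x":-0.144,"y":0.765,"z":0,"ax":0,"ay":0,"az":0},{"x":-0.144,"y":0.765,"z":0,"ax":0,"ay":0,"az":0},{"x":-0.144,"y":0.765,"z":0,"ax":0,"ay":0,"az":0},{"x":-0.144,"y":0.765,"z":0,"ax":0,"ay":0,"az":0},{"x":-0.144,"y":0.765,"z":0,"ax":0,"ay":0,"az":0},{"x":-0.144,"y":0.765,"z":0,"ax":0,"ay":0,"az":0},{"x":-0.144,"y":0.765,"z":0,"ax":0,"ay":0,"az":0},{"x":-0.144,"y":0.765,"z":0,"ax":0,"ay":0,"az":0}]'

```text
time: 37.15
tcp_pos: [0.4184, -0.0836, 0.0286]
tcp_rot: [-0.001, -0.046, 0.999, 0.001]
contact_force: [1.0, -0.6, -0.8]
gripper_width: 0.0337
gripper_force: 50.0
```

Emit:
drive_tool --moves '[{"x":-0.144,"y":0.765,"z":0,"ax":0,"ay":0,"az":0},{"x":-0.144,"y":0.765,"z":0,"ax":0,"ay":0,"az":0},{"x":-0.144,"y":0.765,"z":0,"ax":0,"ay":0,"az":0},{"x":-0.144,"y":0.765,"z":0,"ax":0,"ay":0,"az":0},{"x":-0.144,"y":0.765,"z":0,"ax":0,"ay":0,"az":0},{"x":-0.144,"y":0.765,"z":0,"ax":0,"ay":0,"az":0},{"x":-0.144,"y":0.765,"z":0,"ax":0,"ay":0,"az":0},{"x":0,"y":0,"z":0,"ax":0,"ay":0,"az":0},{"x":0,"y":0,"z":0,"ax":0,"ay":0,"az":0}]'

```text
time: 37.9
tcp_pos: [0.4333, 0.0791, 0.0286]
tcp_rot: [-0.001, -0.047, 0.999, 0.001]
contact_force: [0.0, -1.0, 0.4]
gripper_width: 0.0336
gripper_force: 50.0
```

```bash
python3 nx.py 1 .0567; python3 - <<'E'
from h import *
p=cap("top");q=cap("side")
# blade tip and box-1 landmarks check
for n in(p,q):
  for l in("gauge_center","box_1_notch"):
    for d in finder.landmark_of(l,n):print(l,d,onz(n,d["uv"],.0567))
E
```

```text
P [0.4333 0.0791 0.0286] yaw 3.236 target [0.4324 0.078  0.0287] 3.2316 xz [ 0.0025  0.0019 -1.    ] F [ 0.  -1.   0.4]
az total u 0.03640253312644874 then x,y,z u [ 0.032 -0.035 -0.005]
gauge_center {'uv': [260.7, 232.1], 'score': 0.73} [ 0.42150869 -0.264479    0.0567    ]
gauge_center {'uv': [123.9, 228.7], 'score': 0.66} [0.43575315 0.07852285 0.0567    ]
box_1_notch {'uv': [194.2, 195.3], 'score': 0.74} [ 0.51689792 -0.09812393  0.0567    ]
gauge_center {'uv': [226.7, 231.1], 'score': 0.74} [ 0.39698494 -0.34099784  0.0567    ]
gauge_center {'uv': [205.3, 170.6], 'score': 0.6} [0.44648536 0.0958947  0.0567    ]
box_1_notch {'uv': [239.9, 187.4], 'score': 0.77} [ 0.52176107 -0.09359476  0.0567    ]
box_1_notch {'uv': [225.0, 169.2], 'score': 0.22} [0.52034503 0.07881068 0.0567    ]
```

Emit:
drive_tool --moves '[{"x":-0.15,"y":-0.02,"z":0.02,"ax":0,"ay":0,"az":0},{"x":-0.15,"y":-0.02,"z":0,"ax":0,"ay":0,"az":0},{"x":-0.15,"y":0,"z":0,"ax":0,"ay":0,"az":0},{"x":-0.1,"y":0,"z":0,"ax":0,"ay":0,"az":0},{"x":0,"y":0,"z":0,"ax":0,"ay":0,"az":0}]'

```text
time: 38.62
tcp_pos: [0.4498, 0.0781, 0.0277]
tcp_rot: [-0.002, -0.045, 0.999, 0.001]
contact_force: [0.5, -0.2, -0.7]
gripper_width: 0.0337
gripper_force: 50.0
```

Emit:
drive_tool --moves '[{"x":-0.1,"y":0,"z":0,"ax":0,"ay":0,"az":0},{"x":0,"y":0,"z":0,"ax":0,"ay":0,"az":0}]'

```text
time: 38.78
tcp_pos: [0.4521, 0.0786, 0.0275]
tcp_rot: [-0.002, -0.046, 0.999, 0.001]
contact_force: [1.1, -0.2, -1.1]
gripper_width: 0.0335
gripper_force: 50.0
```

Emit:
drive_tool --moves '[{"x":-0.1,"y":0,"z":0,"ax":0,"ay":0,"az":0},{"x":0,"y":0,"z":0,"ax":0,"ay":0,"az":0}]'

```text
time: 38.95
tcp_pos: [0.4544, 0.0789, 0.0273]
tcp_rot: [-0.003, -0.046, 0.999, 0.001]
contact_force: [-0.0, -0.0, -1.1]
gripper_width: 0.0336
gripper_force: 50.0
```

Emit:
drive_tool --moves '[{"x":-0.1,"y":0,"z":0,"ax":0,"ay":0,"az":0},{"x":0,"y":0,"z":0,"ax":0,"ay":0,"az":0}]'

```text
time: 39.12
tcp_pos: [0.4555, 0.0791, 0.0269]
tcp_rot: [-0.005, -0.046, 0.999, 0.001]
contact_force: [-4.8, 0.0, 1.9]
gripper_width: 0.0334
gripper_force: 50.0
```

Emit:
drive_tool --moves '[{"x":-0.1,"y":0,"z":0,"ax":0,"ay":0,"az":0},{"x":0,"y":0,"z":0,"ax":0,"ay":0,"az":0}]'

```text
time: 39.28
tcp_pos: [0.4582, 0.0793, 0.0267]
tcp_rot: [-0.005, -0.046, 0.999, 0.001]
contact_force: [-4.7, -0.7, 1.7]
gripper_width: 0.0333
gripper_force: 50.0
```

Emit:
drive_tool --moves '[{"x":-0.1,"y":0,"z":-0.02,"ax":0,"ay":0,"az":0},{"x":0,"y":0,"z":0,"ax":0,"ay":0,"az":0}]'

```text
time: 39.45
tcp_pos: [0.4584, 0.0795, 0.0265]
tcp_rot: [-0.008, -0.046, 0.999, 0.001]
contact_force: [-9.7, -1.5, 3.5]
gripper_width: 0.0333
gripper_force: 50.0
```

Emit:
drive_tool --moves '[{"x":-0.1,"y":0,"z":-0.02,"ax":0,"ay":0,"az":0},{"x":0,"y":0,"z":0,"ax":0,"ay":0,"az":0}]'

```text
time: 39.62
tcp_pos: [0.4584, 0.0795, 0.0264]
tcp_rot: [-0.011, -0.046, 0.999, 0.001]
contact_force: [-13.7, -2.6, 7.1]
gripper_width: 0.0337
gripper_force: 50.0
```

Emit:
drive_tool --moves '[{"x":0.3,"y":0,"z":0,"ax":0,"ay":0,"az":0},{"x":0.5,"y":0,"z":0,"ax":0,"ay":0,"az":0},{"x":0.6,"y":0,"z":0,"ax":0,"ay":0,"az":0},{"x":0.6,"y":0,"z":0,"ax":0,"ay":0,"az":0},{"x":0,"y":0,"z":-0.5,"ax":0,"ay":0,"az":0},{"x":0,"y":0,"z":-0.6,"ax":0,"ay":0,"az":0},{"x":0,"y":0,"z":-0.6,"ax":0,"ay":0,"az":0},{"x":0,"y":0,"z":-0.5,"ax":0,"ay":0,"az":0}]'

```text
time: 40.28
tcp_pos: [0.4083, 0.0744, 0.0964]
tcp_rot: [-0.0, -0.046, 0.999, 0.001]
contact_force: [-0.2, -0.4, -0.3]
gripper_width: 0.0337
gripper_force: 50.0
```

Emit:
drive_tool --moves '[{"x":0,"y":0,"z":0,"ax":0,"ay":0,"az":0.9},{"x":0,"y":0,"z":0,"ax":0,"ay":0,"az":0.9},{"x":0,"y":0,"z":0,"ax":0,"ay":0,"az":0.9},{"x":0,"y":0,"z":0,"ax":0,"ay":0,"az":0.9},{"x":0,"y":0,"z":0,"ax":0,"ay":0,"az":0.9},{"x":0,"y":0,"z":0,"ax":0,"ay":0,"az":0.9},{"x":0,"y":0,"z":0,"ax":0,"ay":0,"az":0.9},{"x":0,"y":0,"z":0,"ax":0,"ay":0,"az":0.9},{"x":0,"y":0,"z":0,"ax":0,"ay":0,"az":0.9},{"x":0,"y":0,"z":0,"ax":0,"ay":0,"az":0.9},{"x":0,"y":0,"z":0,"ax":0,"ay":0,"az":0.9},{"x":0,"y":0,"z":0,"ax":0,"ay":0,"az":0.9}]'

```text
time: 41.28
tcp_pos: [0.408, 0.0744, 0.0953]
tcp_rot: [-0.001, 0.569, 0.822, 0.0]
contact_force: [0.3, 0.6, -0.7]
gripper_width: 0.0333
gripper_force: 50.0
```

```bash
cat > pl.py <<'E'
from h import *
import sys
t=np.array([float(v) for v in sys.argv[1:4]]);y=float(sys.argv[4])
s,P,R=st();ya=np.arctan2(R[1,0],R[0,0]);ya+=2*np.pi*round((y-ya)/2/np.pi)
c,s_=np.cos(y),np.sin(y);d=t-P
print("P",P.round(4),"yaw",ya.round(4),"xz",R[2].round(4),"F",np.round(s["contact_force"],1),"w",s["gripper_width"])
print("az u",round(-(y-ya)/.12,3),"then x,y,z u",np.round([(c*d[0]+s_*d[1])/.03,(s_*d[0]-c*d[1])/.03,-d[2]/.03],3))
E
python3 pl.py .4245 -.017 .09 1.571
```

```text
P [0.408  0.0744 0.0953] yaw 1.9314 xz [ 0.0022 -0.0013 -1.    ] F [ 0.3  0.6 -0.7] w 0.033260189684965774
az u 3.004 then x,y,z u [-3.046  0.549  0.176]
```

Emit:
drive_tool --moves '[{"x":0,"y":0,"z":0,"ax":0,"ay":0,"az":0.75},{"x":0,"y":0,"z":0,"ax":0,"ay":0,"az":0.75},{"x":0,"y":0,"z":0,"ax":0,"ay":0,"az":0.75},{"x":0,"y":0,"z":0,"ax":0,"ay":0,"az":0.75},{"x":-0.61,"y":0.11,"z":0.1,"ax":0,"ay":0,"az":0},{"x":-0.61,"y":0.11,"z":0.1,"ax":0,"ay":0,"az":0},{"x":-0.61,"y":0.11,"z":0.1,"ax":0,"ay":0,"az":0},{"x":-0.61,"y":0.11,"z":0.1,"ax":0,"ay":0,"az":0},{"x":-0.61,"y":0.11,"z":0.1,"ax":0,"ay":0,"az":0}]'

```text
time: 42.03
tcp_pos: [0.4251, -0.018, 0.08]
tcp_rot: [-0.001, 0.705, 0.709, -0.0]
contact_force: [0.4, -0.4, -0.7]
gripper_width: 0.0334
gripper_force: 50.0
```

```bash
python3 pl.py .4245 -.017 -.009 1.571
```

```text
P [ 0.4251 -0.018   0.08  ] yaw 1.577 xz [ 0.001  -0.0019 -1.    ] F [ 0.4 -0.4 -0.7] w 0.033446069172138805
az u 0.05 then x,y,z u [ 0.033 -0.02   2.966]
```

Emit:
drive_tool --moves '[{"x":0,"y":0,"z":0.5,"ax":0,"ay":0.02,"az":0},{"x":0,"y":0,"z":0.5,"ax":0,"ay":0,"az":0},{"x":0,"y":0,"z":0.5,"ax":0,"ay":0,"az":0},{"x":0,"y":0,"z":0.5,"ax":0,"ay":0,"az":0},{"x":0,"y":0,"z":0.4,"ax":0,"ay":0,"az":0},{"x":0,"y":0,"z":0.2,"ax":0,"ay":0,"az":0},{"x":0,"y":0,"z":0.2,"ax":0,"ay":0,"az":0},{"x":0,"y":0,"z":0.1,"ax":0,"ay":0,"az":0},{"x":0,"y":0,"z":0,"ax":0,"ay":0,"az":0}]'

```text
time: 42.78
tcp_pos: [0.4239, -0.0167, -0.0074]
tcp_rot: [-0.003, 0.705, 0.709, -0.0]
contact_force: [-0.1, -0.2, -0.6]
gripper_width: 0.0332
gripper_force: 50.0
```

Emit:
drive_tool --moves '[{"x":0,"y":0,"z":0.06,"ax":0,"ay":0,"az":0},{"x":0,"y":0,"z":0,"ax":0,"ay":0,"az":0}]'

```text
time: 42.95
tcp_pos: [0.4243, -0.0168, -0.0087]
tcp_rot: [-0.002, 0.705, 0.709, 0.0]
contact_force: [-0.8, -0.3, -0.6]
gripper_width: 0.0336
gripper_force: 50.0
```

Emit:
drive_tool --moves '[{"x":0,"y":0,"z":0.03,"ax":0,"ay":0,"az":0},{"x":0,"y":0,"z":0,"ax":0,"ay":0,"az":0}]'

```text
time: 43.12
tcp_pos: [0.4244, -0.0169, -0.0095]
tcp_rot: [-0.002, 0.705, 0.709, 0.0]
contact_force: [1.0, -0.2, 0.1]
gripper_width: 0.0332
gripper_force: 50.0
```

Emit:
drive_tool --moves '[{"x":0,"y":0,"z":0.015,"ax":0,"ay":0,"az":0},{"x":0,"y":0,"z":0,"ax":0,"ay":0,"az":0}]'

```text
time: 43.28
tcp_pos: [0.4244, -0.017, -0.0097]
tcp_rot: [-0.002, 0.705, 0.709, 0.0]
contact_force: [-0.6, -0.6, 4.9]
gripper_width: 0.0339
gripper_force: 50.0
```

Emit:
drive_tool --moves '[{"x":0,"y":0,"z":0,"ax":0,"ay":0,"az":0},{"x":0,"y":0,"z":0,"ax":0,"ay":0,"az":0},{"x":0,"y":0,"z":0,"ax":0,"ay":0,"az":0},{"x":0,"y":0,"z":0,"ax":0,"ay":0,"az":0},{"x":0,"y":0,"z":0,"ax":0,"ay":0,"az":0},{"x":0,"y":0,"z":0,"ax":0,"ay":0,"az":0},{"x":0,"y":0,"z":-0.3,"ax":0,"ay":0,"az":0},{"x":0,"y":0,"z":-0.7,"ax":0,"ay":0,"az":0},{"x":0,"y":0,"z":-0.9,"ax":0,"ay":0,"az":0},{"x":0,"y":0,"z":-0.9,"ax":0,"ay":0,"az":0},{"x":0,"y":0,"z":-0.9,"ax":0,"ay":0,"az":0},{"x":0,"y":0,"z":-0.8,"ax":0,"ay":0,"az":0}]' --gripper 0.7

```text
time: 44.28
tcp_pos: [0.4246, -0.0173, 0.1269]
tcp_rot: [-0.002, 0.705, 0.709, 0.0]
contact_force: [1.3, 0.4, 0.1]
gripper_width: 0.0656
gripper_force: 0.0
```

Emit:
drive_tool --moves '[{"x":0,"y":0,"z":0,"ax":0,"ay":0,"az":0.9},{"x":0,"y":0,"z":0,"ax":0,"ay":0,"az":0.9},{"x":0,"y":0,"z":0,"ax":0,"ay":0,"az":0.9},{"x":0,"y":0,"z":0,"ax":0,"ay":0,"az":0.9},{"x":0,"y":0,"z":0,"ax":0,"ay":0,"az":0.9},{"x":0,"y":0,"z":0,"ax":0,"ay":0,"az":0.9},{"x":0,"y":0,"z":0,"ax":0,"ay":0,"az":0.9},{"x":0,"y":0,"z":0,"ax":0,"ay":0,"az":0.9},{"x":0,"y":0,"z":0,"ax":0,"ay":0,"az":0.9},{"x":0,"y":0,"z":0,"ax":0,"ay":0,"az":0.9},{"x":0,"y":0,"z":0,"ax":0,"ay":0,"az":0.9},{"x":0,"y":0,"z":0,"ax":0,"ay":0,"az":0.9}]' --gripper 0

```text
time: 45.28
tcp_pos: [0.4243, -0.0172, 0.1251]
tcp_rot: [-0.002, 0.991, 0.137, -0.002]
contact_force: [-0.4, 0.7, 0.2]
gripper_width: 0.0004
gripper_force: 0.0
```

```bash
python3 - <<'E'
from h import *
q=cap("side")
for d in finder.landmark_of("gauge_center",q):print(d,onz(q,d["uv"],.018))
plan([])
for k in(1,2):
    print(k,"pivot",w(k,(.017,-.066,0)).round(4))
    for ph in (-.3,0,.3,.6,.9,1.2,1.4,1.57,1.6):
        # finger rectangle 16x25 aligned with box axes
        n=np.array([np.sin(ph),-np.cos(ph)]);sup=8*abs(n[0])+12.5*abs(n[1])
        v=np.array([17,-66])+30*np.array([np.cos(ph),np.sin(ph)])+n*(7+sup)
        print(ph,v.round(1),w(k,(v[0]/1e3,v[1]/1e3,0))[:2].round(4))
E
```

```text
{'uv': [207.5, 192.8], 'score': 0.63} [ 0.42329483 -0.01506737  0.018     ]
{'uv': [229.6, 228.9], 'score': 0.53} [ 0.42451757 -0.27526399  0.018     ]
at [ 0.4243 -0.0172  0.1251] yaw 0.2811 tilt [-0.0039  0.0038 -1.    ] F [ 0.4 -0.2 -0.2] w 0.0006 gf 0.0 t 45.3833
1 pivot [0.5549 0.0228 0.    ]
-0.3 [ 39.4 -95.2] [ 0.5798 -0.0043]
0 [ 47.  -85.5] [0.5865 0.0061]
0.3 [ 52.  -77.5] [0.5907 0.0145]
0.6 [ 54.1 -67.1] [0.5919 0.0251]
0.9 [ 52.1 -55.6] [0.5889 0.0363]
1.2 [ 45.6 -44.9] [0.5814 0.0464]
1.4 [ 38.9 -39.3] [0.5742 0.0513]
1.57 [ 32. -36.] [0.5671 0.054 ]
1.6 [ 31.5 -35.6] [0.5665 0.0544]
2 pivot [ 0.5375 -0.1667  0.    ]
-0.3 [ 39.4 -95.2] [ 0.5585 -0.1969]
0 [ 47.  -85.5] [ 0.5666 -0.1875]
0.3 [ 52.  -77.5] [ 0.5719 -0.1797]
0.6 [ 54.1 -67.1] [ 0.5745 -0.1694]
0.9 [ 52.1 -55.6] [ 0.5731 -0.1579]
1.2 [ 45.6 -44.9] [ 0.567  -0.1469]
1.4 [ 38.9 -39.3] [ 0.5606 -0.141 ]
1.57 [ 32. -36.] [ 0.5539 -0.1374]
1.6 [ 31.5 -35.6] [ 0.5533 -0.1369]
```

```bash
python3 - <<'E'
from h import *
print(w(1,(.0394,-.0982,0)),w(2,(.0394,-.0982,0)))
E
python3 pl.py .5801 -.0073 .12 .09
```

```text
[ 0.58006661 -0.00726134  0.        ] [ 0.55844261 -0.19987299  0.        ]
P [ 0.4243 -0.0172  0.1251] yaw 0.2811 xz [-0.0027 -0.0047 -1.    ] F [ 0.4 -0.2 -0.2] w 0.0006104161701817195
az u 1.592 then x,y,z u [5.201 0.137 0.17 ]
```

Emit:
drive_tool --moves '[{"x":0,"y":0,"z":0,"ax":0,"ay":0,"az":0.796},{"x":0,"y":0,"z":0,"ax":0,"ay":0,"az":0.796},{"x":0.65,"y":0.017,"z":0,"ax":0,"ay":0,"az":0},{"x":0.65,"y":0.017,"z":0,"ax":0,"ay":0,"az":0},{"x":0.65,"y":0.017,"z":0,"ax":0,"ay":0,"az":0},{"x":0.65,"y":0.017,"z":0,"ax":0,"ay":0,"az":0},{"x":0.65,"y":0.017,"z":0,"ax":0,"ay":0,"az":0},{"x":0.65,"y":0.017,"z":0,"ax":0,"ay":0,"az":0},{"x":0.65,"y":0.017,"z":0,"ax":0,"ay":0,"az":0},{"x":0.65,"y":0.017,"z":0,"ax":0,"ay":0,"az":0},{"x":0,"y":0,"z":0,"ax":0,"ay":0,"az":0}]'

```text
time: 46.3
tcp_pos: [0.5831, -0.0074, 0.1244]
tcp_rot: [-0.002, 0.999, 0.046, -0.001]
contact_force: [-0.2, -0.6, 0.2]
gripper_width: 0.0006
gripper_force: 0.0
```

```bash
python3 pl.py .5801 -.0073 .0555 .09; python3 - <<'E'
from h import *
p=cap("top")
for l in("button_1_grip",):
  for d in finder.landmark_of(l,p):print(d,onz(p,d["uv"],.088))
  for d in finder.boxes_of("button_1",p):print(d)
E
```

```text
P [ 0.5831 -0.0074  0.1244] yaw 0.0929 xz [-0.0012 -0.0038 -1.    ] F [-0.2 -0.6  0.2] w 0.0006385084732034359
az u 0.024 then x,y,z u [-0.1   -0.012  2.296]
{'uv': [221.2, 172.2], 'score': 0.6} [ 0.57003702 -0.16943567  0.088     ]
{'bbox': [300.8, 186.8, 6.0, 18.3], 'score': 0.56}
{'bbox': [222.6, 178.8, 6.4, 23.2], 'score': 0.55}
```

Emit:
drive_tool --moves '[{"x":-0.1,"y":0,"z":0.46,"ax":0,"ay":0,"az":0},{"x":0,"y":0,"z":0.46,"ax":0,"ay":0,"az":0},{"x":0,"y":0,"z":0.46,"ax":0,"ay":0,"az":0},{"x":0,"y":0,"z":0.46,"ax":0,"ay":0,"az":0},{"x":0,"y":0,"z":0.44,"ax":0,"ay":0,"az":0},{"x":0,"y":0,"z":0,"ax":0,"ay":0,"az":0}]'

```text
time: 46.95
tcp_pos: [0.5727, -0.0069, 0.0527]
tcp_rot: [-0.003, 0.999, 0.045, -0.005]
contact_force: [-0.7, -0.0, -0.3]
gripper_width: 0.0004
gripper_force: 0.0
```

Emit:
drive_tool --moves '[{"x":0,"y":-0.1,"z":0,"ax":0,"ay":0,"az":0},{"x":0.253,"y":-0.323,"z":0,"ax":0,"ay":0,"az":0},{"x":0.167,"y":-0.267,"z":0,"ax":0,"ay":0,"az":0},{"x":0,"y":0,"z":0,"ax":0,"ay":0,"az":0}]'

```text
time: 47.28
tcp_pos: [0.5893, 0.0159, 0.0569]
tcp_rot: [-0.002, 0.999, 0.046, -0.001]
contact_force: [-0.5, -0.6, 0.9]
gripper_width: 0.0005
gripper_force: 0.1
```

Emit:
drive_tool --moves '[{"x":0.1,"y":-0.3,"z":0.03,"ax":0,"ay":0,"az":0},{"x":-0.04,"y":-0.36,"z":0,"ax":0,"ay":0,"az":0},{"x":-0.217,"y":-0.357,"z":0,"ax":0,"ay":0,"az":0},{"x":-0.223,"y":-0.187,"z":0,"ax":0,"ay":0,"az":0},{"x":0,"y":0,"z":0,"ax":0,"ay":0,"az":0}]'

```text
time: 47.7
tcp_pos: [0.5709, 0.0517, 0.0547]
tcp_rot: [-0.003, 0.999, 0.046, -0.003]
contact_force: [0.3, 1.1, -0.5]
gripper_width: 0.0004
gripper_force: 0.0
```

Emit:
drive_tool --moves '[{"x":-0.23,"y":-0.11,"z":0,"ax":0,"ay":0,"az":0},{"x":0,"y":0,"z":0,"ax":0,"ay":0,"az":0}]'

```text
time: 47.87
tcp_pos: [0.5663, 0.0525, 0.0552]
tcp_rot: [-0.002, 0.999, 0.045, -0.0]
contact_force: [4.4, 0.2, -2.5]
gripper_width: 0.0002
gripper_force: 1.9
```

Emit:
drive_tool --moves '[{"x":-0.05,"y":0,"z":0,"ax":0,"ay":0,"az":0},{"x":0,"y":0,"z":0,"ax":0,"ay":0,"az":0}]'

```text
time: 48.03
tcp_pos: [0.5662, 0.0525, 0.0553]
tcp_rot: [-0.003, 0.999, 0.045, 0.001]
contact_force: [5.5, 1.2, -2.9]
gripper_width: 0.0006
gripper_force: 3.2
```

Emit:
drive_tool --moves '[{"x":0.3,"y":0,"z":0,"ax":0,"ay":0,"az":0},{"x":0.3,"y":0,"z":-0.2,"ax":0,"ay":0,"az":0},{"x":0,"y":0,"z":-0.8,"ax":0,"ay":0,"az":0},{"x":0,"y":0,"z":-0.9,"ax":0,"ay":0,"az":0},{"x":0,"y":0,"z":-0.5,"ax":0,"ay":0,"az":0},{"x":-0.9,"y":0,"z":0,"ax":0,"ay":0,"az":0},{"x":-0.9,"y":0,"z":0,"ax":0,"ay":0,"az":0},{"x":-0.9,"y":0,"z":0,"ax":0,"ay":0,"az":0},{"x":-0.5,"y":0,"z":0,"ax":0,"ay":0,"az":0},{"x":0,"y":0,"z":0,"ax":0,"ay":0,"az":0}]'

```text
time: 48.87
tcp_pos: [0.4829, 0.0449, 0.1264]
tcp_rot: [-0.002, 0.999, 0.045, -0.005]
contact_force: [-0.1, -0.9, -0.2]
gripper_width: 0.0002
gripper_force: 0.0
```

```bash
python3 - <<'E'
from h import *
p=cap("top");q=cap("side")
print(gauge(p))
for n in(p,q):
  for l in("button_1_grip","gauge_center"):
    for d in finder.landmark_of(l,n):print(l,d,onz(n,d["uv"],.088 if l[0]=="b" else .018))
E
python3 pl.py .5682 -.2003 .12 -.045
```

```text
((408.3970947265625, -4.867708206176758), (49.388973236083984, 30.590097427368164), 89.03988647460938)
button_1_grip {'uv': [224.2, 172.5], 'score': 0.61} [ 0.56916287 -0.17682757  0.088     ]
gauge_center {'uv': [153.6, 242.7], 'score': 0.83} [0.39901488 0.01303291 0.018     ]
gauge_center {'uv': [263.0, 230.9], 'score': 0.62} [ 0.42469784 -0.27086499  0.018     ]
button_1_grip {'uv': [262.1, 188.2], 'score': 0.61} [ 0.56712189 -0.18759092  0.088     ]
gauge_center {'uv': [202.9, 192.4], 'score': 0.64} [ 0.40862031 -0.00543595  0.018     ]
gauge_center {'uv': [227.3, 228.9], 'score': 0.46} [ 0.41804753 -0.27258866  0.018     ]
P [0.4878 0.0446 0.1273] yaw 0.0897 xz [-0.0037 -0.0043 -1.    ] F [ 0.1 -1.1 -0.5] w 0.0007369404000509446
az u 1.123 then x,y,z u [3.043 8.036 0.244]
```

Emit:
drive_tool --moves '[{"x":0,"y":0,"z":0,"ax":0,"ay":0,"az":0.56},{"x":0,"y":0,"z":0,"ax":0,"ay":0,"az":0.56},{"x":0,"y":0,"z":0,"ax":0,"ay":0.75,"az":0},{"x":0,"y":0,"z":0,"ax":0,"ay":0.75,"az":0},{"x":0,"y":0,"z":0,"ax":0,"ay":0.75,"az":0},{"x":0,"y":0,"z":0,"ax":0,"ay":0.75,"az":0},{"x":0,"y":0,"z":0,"ax":0,"ay":0.75,"az":0}]'

```text
time: 49.75
tcp_pos: [0.4879, 0.0446, 0.1281]
tcp_rot: [0.003, 0.974, -0.022, 0.223]
contact_force: [-0.2, 0.1, 0.5]
gripper_width: 0.0006
gripper_force: 0.0
```

Emit:
drive_tool --moves '[{"x":0.248,"y":0.67,"z":0.12,"ax":0,"ay":0,"az":0},{"x":0.248,"y":0.67,"z":0.12,"ax":0,"ay":0,"az":0},{"x":0.248,"y":0.67,"z":0.12,"ax":0,"ay":0,"az":0},{"x":0.248,"y":0.67,"z":0.12,"ax":0,"ay":0,"az":0},{"x":0.248,"y":0.67,"z":0.12,"ax":0,"ay":0,"az":0},{"x":0.248,"y":0.67,"z":0.12,"ax":0,"ay":0,"az":0},{"x":0.248,"y":0.67,"z":0.12,"ax":0,"ay":0,"az":0},{"x":0.248,"y":0.67,"z":0.12,"ax":0,"ay":0,"az":0},{"x":0.248,"y":0.67,"z":0.12,"ax":0,"ay":0,"az":0},{"x":0.248,"y":0.67,"z":0.12,"ax":0,"ay":0,"az":0},{"x":0.248,"y":0.67,"z":0.12,"ax":0,"ay":0,"az":0},{"x":0.248,"y":0.67,"z":0.12,"ax":0,"ay":0,"az":0}]'

```text
time: 50.75
tcp_pos: [0.5759, -0.2022, 0.1256]
tcp_rot: [0.003, 0.975, -0.022, 0.221]
contact_force: [0.2, 0.2, 0.6]
gripper_width: 0.0005
gripper_force: 0.0
```

```bash
cat > bt.py <<'E'
from h import *
s,P,R=st();tip=P-R[:,2]*.0225
b=B[2];d=tip-np.array([b[0],b[1],0]);c,s_=np.cos(b[2]),np.sin(b[2])
print("P",P.round(4),"tip box2 frame mm",np.round(1000*np.array([c*d[0]+s_*d[1],-s_*d[0]+c*d[1],d[2]]),1),"R",R.round(3).tolist(),np.round(s["contact_force"],1))
E
python3 bt.py
```

```text
P [ 0.5759 -0.2022  0.1256] tip box2 frame mm [ 47.3 -99.8 145.9] R [[0.902, -0.045, 0.43], [-0.042, -0.999, -0.016], [0.431, -0.004, -0.903]] [0.2 0.2 0.6]
```

Emit:
drive_tool --moves '[{"x":-0.19,"y":0,"z":0.396,"ax":0,"ay":0,"az":0},{"x":-0.19,"y":0,"z":0.396,"ax":0,"ay":0,"az":0},{"x":-0.19,"y":0,"z":0.396,"ax":0,"ay":0,"az":0},{"x":-0.19,"y":0,"z":0.396,"ax":0,"ay":0,"az":0},{"x":-0.19,"y":0,"z":0.38,"ax":0,"ay":0,"az":0},{"x":0,"y":0,"z":0,"ax":0,"ay":0,"az":0},{"x":0,"y":0,"z":0,"ax":0,"ay":0,"az":0}]'

```text
time: 51.33
tcp_pos: [0.5746, -0.2003, 0.0593]
tcp_rot: [0.002, 0.975, -0.022, 0.22]
contact_force: [0.1, -0.6, -0.1]
gripper_width: 0.0007
gripper_force: 0.0
```

```bash
python3 bt.py
```

```text
P [ 0.5746 -0.2003  0.0593] tip box2 frame mm [ 45.9 -98.   79.6] R [[0.902, -0.045, 0.429], [-0.042, -0.999, -0.015], [0.429, -0.005, -0.903]] [ 0.1 -0.6 -0.1]
```

Emit:
drive_tool --moves '[{"x":0.04,"y":-0.1,"z":0.02,"ax":0,"ay":0,"az":0},{"x":0.228,"y":-0.323,"z":0.11,"ax":0,"ay":0,"az":0},{"x":0.15,"y":-0.267,"z":0.0725,"ax":0,"ay":0,"az":0},{"x":0.063,"y":-0.347,"z":0.03,"ax":0,"ay":0,"az":0},{"x":-0.06,"y":-0.383,"z":-0.029,"ax":0,"ay":0,"az":0},{"x":0,"y":0,"z":0,"ax":0,"ay":0,"az":0}]'

```text
time: 51.83
tcp_pos: [0.5924, -0.1578, 0.0625]
tcp_rot: [0.004, 0.975, -0.021, 0.222]
contact_force: [0.6, -0.1, 0.9]
gripper_width: 0.0004
gripper_force: 0.4
```

Emit:
drive_tool --moves '[{"x":-0.195,"y":-0.357,"z":-0.094,"ax":0,"ay":0,"az":0},{"x":-0.2,"y":-0.187,"z":-0.097,"ax":0,"ay":0,"az":0},{"x":0,"y":0,"z":0,"ax":0,"ay":0,"az":0}]'

```text
time: 52.08
tcp_pos: [0.5774, -0.1404, 0.0609]
tcp_rot: [0.003, 0.975, -0.022, 0.221]
contact_force: [-0.5, 0.5, 1.3]
gripper_width: 0.0004
gripper_force: 0.6
```

```bash
python3 bt.py
```

```text
P [ 0.5774 -0.1404  0.0609] tip box2 frame mm [ 46.  -38.   81.2] R [[0.902, -0.044, 0.43], [-0.041, -0.999, -0.015], [0.431, -0.004, -0.902]] [-0.5  0.5  1.3]
```

Emit:
drive_tool --moves '[{"x":-0.18,"y":-0.07,"z":-0.087,"ax":0,"ay":0,"az":0},{"x":0,"y":0,"z":0,"ax":0,"ay":0,"az":0}]'

```text
time: 52.25
tcp_pos: [0.5721, -0.1392, 0.061]
tcp_rot: [0.003, 0.975, -0.022, 0.221]
contact_force: [0.6, 0.5, 1.1]
gripper_width: 0.0007
gripper_force: 0.8
```

Emit:
drive_tool --moves '[{"x":-0.06,"y":0,"z":-0.029,"ax":0,"ay":0,"az":0},{"x":0,"y":0,"z":0,"ax":0,"ay":0,"az":0}]'

```text
time: 52.42
tcp_pos: [0.5716, -0.1394, 0.0615]
tcp_rot: [0.003, 0.975, -0.023, 0.222]
contact_force: [5.8, 1.9, -0.7]
gripper_width: 0.0008
gripper_force: 2.6
```

Emit:
drive_tool --moves '[{"x":-0.04,"y":0,"z":-0.02,"ax":0,"ay":0,"az":0},{"x":0,"y":0,"z":0,"ax":0,"ay":0,"az":0}]'

```text
time: 52.58
tcp_pos: [0.5712, -0.1396, 0.0621]
tcp_rot: [0.003, 0.975, -0.023, 0.223]
contact_force: [8.5, 1.5, -1.6]
gripper_width: 0.0006
gripper_force: 3.6
```

```bash
python3 bt.py
```

```text
P [ 0.5712 -0.1396  0.0621] tip box2 frame mm [ 39.7 -37.5  82.3] R [[0.899, -0.046, 0.435], [-0.043, -0.999, -0.017], [0.435, -0.004, -0.9]] [ 8.5  1.5 -1.6]
```

Emit:
drive_tool --moves '[{"x":0.3,"y":0,"z":0.145,"ax":0,"ay":0,"az":0},{"x":0.1,"y":0,"z":-0.2,"ax":0,"ay":0,"az":0},{"x":0.3,"y":0,"z":-0.6,"ax":0,"ay":0,"az":0},{"x":0.35,"y":0,"z":-0.75,"ax":0,"ay":0,"az":0},{"x":0.35,"y":0,"z":-0.75,"ax":0,"ay":0,"az":0},{"x":0,"y":0,"z":-0.9,"ax":0,"ay":0,"az":0},{"x":0,"y":0,"z":0,"ax":0,"ay":-0.75,"az":0},{"x":0,"y":0,"z":0,"ax":0,"ay":-0.75,"az":0},{"x":0,"y":0,"z":0,"ax":0,"ay":-0.75,"az":0},{"x":0,"y":0,"z":0,"ax":0,"ay":-0.75,"az":0},{"x":0,"y":0,"z":0,"ax":0,"ay":-0.75,"az":0}]'

```text
time: 53.5
tcp_pos: [0.5668, -0.1399, 0.1623]
tcp_rot: [-0.001, 1.0, -0.023, -0.005]
contact_force: [0.4, -0.0, -0.6]
gripper_width: 0.0001
gripper_force: 0.0
```

Emit:
drive_tool --moves '[{"x":-0.6,"y":0.7,"z":0,"ax":0,"ay":0,"az":0},{"x":-0.6,"y":0.7,"z":0,"ax":0,"ay":0,"az":0},{"x":-0.6,"y":0.7,"z":0,"ax":0,"ay":0,"az":0},{"x":-0.6,"y":0.7,"z":0,"ax":0,"ay":0,"az":0},{"x":-0.6,"y":0.7,"z":0,"ax":0,"ay":0,"az":0},{"x":-0.6,"y":0.7,"z":0,"ax":0,"ay":0,"az":0},{"x":-0.6,"y":0.7,"z":0,"ax":0,"ay":0,"az":0},{"x":-0.6,"y":0.7,"z":0,"ax":0,"ay":0,"az":0},{"x":-0.6,"y":0.7,"z":0,"ax":0,"ay":0,"az":0},{"x":-0.6,"y":0.7,"z":0,"ax":0,"ay":0,"az":0},{"x":-0.6,"y":0.7,"z":0,"ax":0,"ay":0,"az":0},{"x":-0.6,"y":0.7,"z":0,"ax":0,"ay":0,"az":0}]'

```text
time: 54.5
tcp_pos: [0.3385, -0.3819, 0.1612]
tcp_rot: [-0.003, 1.0, -0.023, -0.003]
contact_force: [0.2, -0.4, -0.1]
gripper_width: 0.0002
gripper_force: 0.0
```

```bash
python3 - <<'E'
from h import *
plan([])
p=cap("top");q=cap("side");print(gauge(p,win=(214,262,140,205)))
im=np.zeros((600,800,3),np.uint8)
a=cv2.resize(p["img"][140:270,85:385],None,fx=2.6,fy=2.6,interpolation=cv2.INTER_CUBIC)
b=cv2.resize(q["img"][140:260,190:380],None,fx=2.1,fy=2.1,interpolation=cv2.INTER_CUBIC)
im[:338,:780]=a;im[342:342+b.shape[0],:b.shape[1]]=b
cv2.imwrite("pics/fin.png",im[:,:,::-1])
for l in("mate_cup","sardine_tin","gauge_center"):
  for d in finder.landmark_of(l,p)[:2]:print(l,d,onz(p,d["uv"],0 if l[0]!="g" else .018))
E
```

```text
at [ 0.3385 -0.3819  0.1612] yaw -0.0452 tilt [-0.0064  0.0054 -1.    ] F [ 0.2 -0.4 -0.1] w 0.0002 gf 0.0 t 54.5
((362.15087890625, -37.02307891845703), (163.923828125, 20.228595733642578), 89.05110168457031)
mate_cup {'uv': [349.1, 247.3], 'score': 0.48} [ 0.37816452 -0.49637296  0.        ]
mate_cup {'uv': [207.0, 184.9], 'score': 0.37} [ 0.54948261 -0.12408419  0.        ]
sardine_tin {'uv': [382.6, 192.8], 'score': 0.8} [ 0.52035197 -0.59087768  0.        ]
gauge_center {'uv': [154.1, 238.4], 'score': 0.71} [0.4100697  0.01181117 0.018     ]
gauge_center {'uv': [263.4, 230.5], 'score': 0.71} [ 0.42571422 -0.27192217  0.018     ]
```

View pics/fin.png

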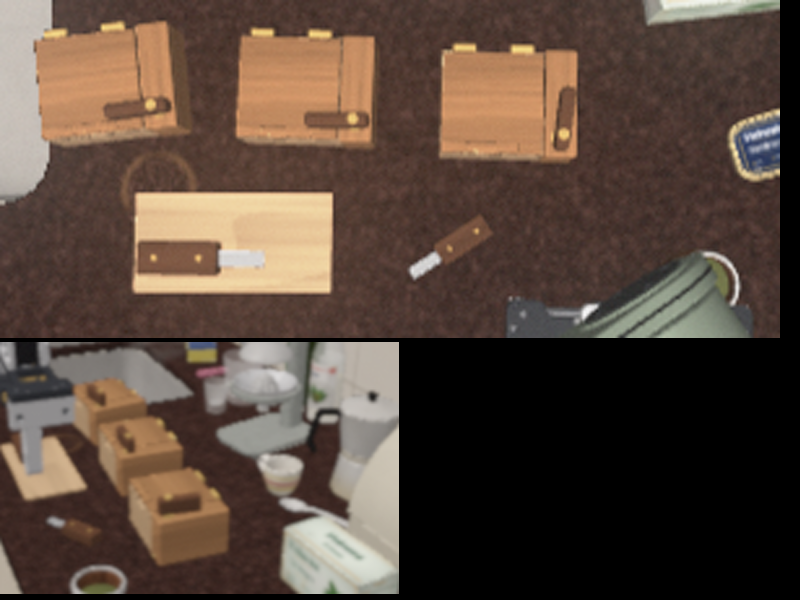

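```bash
python3 -c "
from h import *
print(manip.job_done())"
```

```text
the job is handed in; nothing more can be done
None
```

I handed the job in: all three lids are shut. The gauge jammed on the seals of the left and middle boxes, so they are sound and their turnbuttons are square across the lids. It ran in to its handle on the right box, so that seal has slipped and its turnbutton stays parked. The gauge lies flat on its rest board, about 3 cm from where I set it down and near the left edge. The tin has not moved; the cup read about 8 mm off its first position while partly hidden by the arm, which I put down to the detector.

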